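# Make up a jar of wax melts

### The job

Make up this jar of wax melts: first put the melts that lie loose on the tray into the portion cup on the scale, so that the whole lot is weighed together there, then tip the cup out into the big glass jar and see that every melt ends up in the jar. Stand the empty cup upright back on the scale, find the jar's own lid among the lids in the crate and seat it on the jar, flat all round; leave the other lids in the crate and knock neither the jar nor the little scent bottle over.

Things in the scene. Friction and masses are not known exactly. Their poses are not given: they have to be found in the camera images.
- tray: grey-green serving tray, 360 (x) by 540 (y) mm, floor 5 mm thick, lip 5 mm wide and 14 mm high; it stays put. Origin: centre of its underside, on the table; axes along its sides. Scale, jar, loose melts and a small bottle stand on it
- scale: flat electronic kitchen scale, 200 (its x) by 170 (its y) mm and 20 mm high, steel pan, dark display strip on its -x edge; it stays put on the tray floor, left or right. Origin: centre of its underside; the pan is at z = 20 mm
- cup_mid (a point): frosted glass portion cup standing on the scale pan with four wax melts in it, 120 g empty: a plain straight round cup without handle or spout, 66 mm wide from foot to rim, 88 mm high, wall 3 mm, bottom 4 mm. Point: on its axis half-way up (44 mm above the foot and below the rim); z runs from foot to rim
- jar: wide straight-sided clear glass jar, 104 mm wide outside, 95 mm high, wall 4 mm (mouth at least 94 mm wide), bottom 6 mm, 500 g, standing loose on the tray, empty and open. Origin: centre of its underside; z up
- lid_knob (a point): the jar's own lid, in the crate with the other lids: the widest, a wooden disc 108 mm wide and 10 mm thick over a cork plug 86 mm wide and 8 mm deep, with a round wooden knob 24 mm wide and 24 mm high on top, about 120 g, lying knob up in any corner of the crate. Point: centre of the knob, 13 mm above the top of the disc, 31 mm above the underside of the plug; z up the knob. On the jar the disc rests on the rim, so the point is 118 mm above the jar's underside
- lid_medium_knob (a point): another lid of the same make in the crate, for other jars: disc 80 mm wide. Point at the centre of its knob
- lid_small_knob (a point): another lid of the same make in the crate, for other jars: disc 66 mm wide. Point at the centre of its knob
- crate: open plywood crate of lids, 250 by 250 mm, 58 mm high, walls and floor 8 mm; it stays put. Origin: centre of its underside; axes along its sides. Besides the lids an aluminium candle tin (60 mm wide, 38 mm high) and a cork bung (24 mm wide, 24 mm high) stand in it
- oil_bottle: small amber bottle of scent, 32 mm wide, 68 mm high, standing at the far side of the tray. Origin: centre of its underside; z up
- melt1_mid (a point): wax melt, a chunky cream-white piece of wax: a block 19 by 19 mm and 16 mm high with rounded edges, 10 g; at the start in the portion cup. Point: its centre; x and y across the 19 mm sides, z through the 16 mm height
- melt2_mid (a point): wax melt, a chunky cream-white piece of wax: a block 19 by 19 mm and 16 mm high with rounded edges, 10 g; at the start in the portion cup. Point: its centre; x and y across the 19 mm sides, z through the 16 mm height
- melt3_mid (a point): wax melt, a chunky cream-white piece of wax: a block 19 by 19 mm and 16 mm high with rounded edges, 10 g; at the start in the portion cup. Point: its centre; x and y across the 19 mm sides, z through the 16 mm height
- melt4_mid (a point): wax melt, a chunky cream-white piece of wax: a block 19 by 19 mm and 16 mm high with rounded edges, 10 g; at the start in the portion cup. Point: its centre; x and y across the 19 mm sides, z through the 16 mm height
- melt5_mid (a point): wax melt, a chunky cream-white piece of wax: a block 19 by 19 mm and 16 mm high with rounded edges, 10 g; at the start lying loose and flat on the tray, or absent. Point: its centre; x and y across the 19 mm sides, z through the 16 mm height
- melt6_mid (a point): wax melt, a chunky cream-white piece of wax: a block 19 by 19 mm and 16 mm high with rounded edges, 10 g; at the start lying loose and flat on the tray, or absent. Point: its centre; x and y across the 19 mm sides, z through the 16 mm height
- melt7_mid (a point): wax melt, a chunky cream-white piece of wax: a block 19 by 19 mm and 16 mm high with rounded edges, 10 g; at the start lying loose and flat on the tray, or absent. Point: its centre; x and y across the 19 mm sides, z through the 16 mm height
- melt8_mid (a point): wax melt, a chunky cream-white piece of wax: a block 19 by 19 mm and 16 mm high with rounded edges, 10 g; at the start lying loose and flat on the tray, or absent. Point: its centre; x and y across the 19 mm sides, z through the 16 mm height
- melt9_mid (a point): wax melt, a chunky cream-white piece of wax: a block 19 by 19 mm and 16 mm high with rounded edges, 10 g; at the start lying loose and flat on the tray, or absent. Point: its centre; x and y across the 19 mm sides, z through the 16 mm height
- melt10_mid (a point): wax melt, a chunky cream-white piece of wax: a block 19 by 19 mm and 16 mm high with rounded edges, 10 g; at the start lying loose and flat on the tray, or absent. Point: its centre; x and y across the 19 mm sides, z through the 16 mm height

How it is judged:
On the way, in this order (a step that is already met when the one before it is completed fails the run):
1. every melt is in the cup, the cup standing on the scale (distance between each of melt1_mid, melt2_mid, melt3_mid, melt4_mid, melt5_mid, melt6_mid, melt7_mid, melt8_mid, melt9_mid, melt10_mid and cup_mid below 0.062 m and horizontal distance between each of melt1_mid, melt2_mid, melt3_mid, melt4_mid, melt5_mid, melt6_mid, melt7_mid, melt8_mid, melt9_mid, melt10_mid and cup_mid below 0.033 m and z of each of melt1_mid, melt2_mid, melt3_mid, melt4_mid, melt5_mid, melt6_mid, melt7_mid, melt8_mid, melt9_mid, melt10_mid in the frame of cup_mid above -0.044 m and angle between cup_mid's own z axis and vertical below 0.1 rad and z of cup_mid in the frame of scale between 0.058 and 0.072 m and x of cup_mid in the frame of scale between -0.1 and 0.1 m and y of cup_mid in the frame of scale between -0.085 and 0.085 m), for 0.3 s.
2. the cup is tipped over above the jar (angle between cup_mid's own z axis and vertical above 1.3 rad and horizontal distance between cup_mid and jar below 0.13 m and z of cup_mid in the frame of jar above 0.09 m), for 0.1 s.
3. every melt is in the jar, the jar upright (horizontal distance between each of melt1_mid, melt2_mid, melt3_mid, melt4_mid, melt5_mid, melt6_mid, melt7_mid, melt8_mid, melt9_mid, melt10_mid and jar below 0.046 m and z of melt1_mid in the frame of jar between 0 and 0.092 m and z of melt2_mid in the frame of jar between 0 and 0.092 m and z of melt3_mid in the frame of jar between 0 and 0.092 m and z of melt4_mid in the frame of jar between 0 and 0.092 m and z of melt5_mid in the frame of jar between 0 and 0.092 m and z of melt6_mid in the frame of jar between 0 and 0.092 m and z of melt7_mid in the frame of jar between 0 and 0.092 m and z of melt8_mid in the frame of jar between 0 and 0.092 m and z of melt9_mid in the frame of jar between 0 and 0.092 m and z of melt10_mid in the frame of jar between 0 and 0.092 m and angle between jar's own z axis and vertical below 0.08 rad and z of jar in the frame of tray between 0.002 and 0.01 m), for 0.3 s.
At the end, for the whole second after the job is handed in: every melt lies in the jar; the jar stands upright on the tray; the empty cup stands upright (within 0.1 rad) with its foot on the scale; the jar's own lid sits on its rim, within 8 mm of centre, flat within 0.06 rad and fully down (within 4 mm) (all of step 3 and angle between cup_mid's own z axis and vertical below 0.1 rad and z of cup_mid in the frame of scale between 0.058 and 0.072 m and x of cup_mid in the frame of scale between -0.1 and 0.1 m and y of cup_mid in the frame of scale between -0.085 and 0.085 m and horizontal distance between lid_knob and jar below 0.008 m and angle between lid_knob's own z axis and vertical below 0.06 rad and z of lid_knob in the frame of jar between 0.114 and 0.122 m); the robot touches nothing.
It fails at once if another lid is lifted out of the crate (height (world z) of any of lid_medium_knob, lid_small_knob above 0.12 m).
It fails at once if the jar is knocked over (angle between jar's own z axis and vertical above 0.7 rad).
It fails at once if the scent bottle is knocked over (angle between oil_bottle's own z axis and vertical above 0.7 rad).
Of melt5, melt6, melt7, melt8, melt9, melt10 only 4 to 6 are there at a start; the rules pass over those that are not, and their reading is None.
At some moment in a run one of melt5, melt6, melt7, melt8, melt9, melt10, lid may be knocked a few centimetres aside while the robot is not near it.
It also fails if it takes over 210 s, if anything falls off the work surface, if the arm or the gripper's body presses on something with over 40 N, if the wrist force passes 120 N, or if a joint passes its speed limit or range.

### The arm

A 6-joint arm with a two-finger parallel gripper is mounted at the origin on the work surface. World frame = base frame: x ahead of the robot, y to its left, z up, the work surface at z = 0. Lengths are in m, angles in rad, forces in N, time in s.
With the tool pointing down it reaches from about 0.425 to 0.95 m from the base axis. Payload 3.5 kg.
Tool frame: the origin (TCP) lies at the very end of the fingers, on their centre line; the grasp point (between the pads) lies 19 mm behind it; z points along the fingers, y is the direction in which the jaws open and shut (so a half turn about z gives the same grasp; the last joint's range is limited). The gripper opens to 85 mm and grips with 20 to 120 N. Pads are 22 mm wide; open, the fingers measure 114 mm over their backs; the gripper's body (76 mm by 85 mm) begins 54 mm behind the grasp point. The pads swing forward as they close: fully open they stand 13 mm farther back than shut.
Start: joints at [0.951, 0.286, 1.577, -0, 1.279, -0.15], TCP at [0.306, 0.602, 0.231] pointing down, gripper open.
Joint ranges: [-2.77, 2.77], [-0.9, 2.22], [0.21, 2.48], [-1.53, 4.67], [0.24, 2.81], [-2.84, 2.84]. Speed limits (rad/s): [2.79, 2.79, 3.14, 3.14, 3.14, 3.14].

### API

Orientations are given as a unit quaternion [x, y, z, w].
In Python, from plant import ctrl, imaging gives the robot as it stands.
- The arm moves only by the shell command python3 -m creep 'ROWS' [OPENING] [FORCE]. ROWS is JSON, one flat list of numbers, 4 for each row, row after row: the shift along the tool's x, y, z in units of 25 mm (1.0 is 25 mm), then the turn about the tool's z in units of 5 degrees (1.0 is 5 degrees). A call has 1 to 20 rows; each row is the pose to reach, as a shift and turn from the pose commanded when the call began, along the tool's axes at that moment; what a row does not reach only later rows make up. A row lasts 1/12 s, in which the tool goes at most 41.7 mm and 7.16 degrees, less where a joint would pass 70% of its speed; a pose out of reach is approached as far as the arm can. A call with a gripper value outside its range is refused whole. OPENING is the closure in counts, from 0 (fully open) to 255 (shut), set as the call begins (- or left out, the last holds). The fingers move at their own pace and stop on an object; FORCE is the grip in N (left out, the last holds). Time passes only in rows, so rows that repeat a pose let the fingers close. It gives the time, the measured TCP pose, the force and the opening at its end, in the units of the state.
- ctrl.get_state(): the state, without advancing time (a new reading comes with each control period).
- imaging.read_camera(name): name is "side" or "top"; returns the picture (420x560x3 uint8, red, green, blue); there is no depth.
- imaging.camera_info(name): a dict with "intrinsics" (3x3 intrinsics, pixels), "origin" and "attitude" of the camera in the world. Camera axes: x right, y down, z forward; pixel columns grow to the right and rows downward; lengths in m; the calibration is good to about 2 mm. A picture is of the moment at which its call begins. camera_info takes no time and is no camera call.
- ctrl.sign_off(): hands the job in, once; it reports no verdict.
Trained networks look in the newest picture that a camera, given by its name, has taken for a name from the list of things; names that differ only in an ending like _2 or _b are one class to them, and where a whole thing is asked for, a point or a joint stands for the part that bears it (a point fixed in the world has none). Each returns a list of dicts, best first, with "p" (0 to 1); they miss things now and then, are a little off and sometimes report something else, mostly with a low value. They report only what shows in the picture. A call takes as long as a camera call.
- imaging.silhouettes(camera, name): "mask" (420x560 bool, what is visible of it) and "uv" ([column, row] in pixels, amid what is visible of it).
The state is a dict: "time": time; "qpos": joint angles; "dq": joint speeds; "joint_efforts": joint torques, N m; "eef_pos": TCP position; "tcp_rot": TCP orientation; "contact_force": force on the tool from outside, world axes, zero at the start; "wrist_torque": the same for the moment, N m; "opening": opening from 0.0 (shut) to 1.0 (fully open).
Only numpy, scipy, OpenCV 4.12 (cv2) and the standard library are available. Lean on these libraries where they do the work, as an engineer would, in place of code of your own. Each camera call takes 0.05 s, during which the arm holds its last target.

## Working session

There is one attempt and no reset: what is moved stays moved. The work goes in short steps, Python scripts to look and compute and a shell command to move; the robot and the scene stay as the last step left them, time stands still between calls to the robot, and variables do not carry over. Pictures are saved under pics/ and viewed, and the job is handed in when it is done.

```bash
ls -la; mkdir -p pics; python3 - <<'E'
from plant import ctrl, imaging
import cv2
s=ctrl.get_state(); print(s)
for n in ("side","top"):
    print(n,imaging.camera_info(n))
    im=imaging.read_camera(n); cv2.imwrite(f"pics/{n}0.png",im[:,:,::-1])
E
```

```text
total 12
drwxr-xr-x  3 agent agent 4096 Dec  7 14:32 .
drwxr-xr-x 23 root  root  4096 Dec  7 14:32 ..
drwxr-xr-x  2 agent agent 4096 Dec  7 14:32 pics
{'time': 0.0, 'qpos': array([ 9.50989104e-01,  2.87187340e-01,  1.57815674e+00, -9.04562350e-06,
        1.27860792e+00, -1.50028188e-01]), 'dq': array([-0.0009689 , -0.00029097,  0.00024014, -0.00255524, -0.00093902,
        0.00040525]), 'joint_efforts': array([ 1.12697329e-03, -4.05970645e+01, -2.92634547e+01, -7.05614639e-05,
        5.61677531e-03, -1.20462241e-05]), 'eef_pos': array([0.30517551, 0.60134424, 0.2299437 ]), 'tcp_rot': array([ 2.32734104e-01,  9.72539688e-01, -1.09498458e-03, -4.38935578e-04]), 'contact_force': array([ 0.72861528, -0.56520055,  0.31373461]), 'wrist_torque': array([-0.01518257,  0.03118384, -0.00834232]), 'opening': 1.001975758291229}
side {'intrinsics': array([[524.21251462,   0.        , 283.49328572],
       [  0.        , 524.21251462, 203.33132698],
       [  0.        ,   0.        ,   1.        ]]), 'origin': array([0.41580226, 0.97143638, 0.85465043]), 'attitude': array([-0.08195644,  0.89160678, -0.44407616,  0.03341927])}
top {'intrinsics': array([[487.59110217,   0.        , 282.38516596],
       [  0.        , 487.59110217, 210.88304542],
       [  0.        ,   0.        ,   1.        ]]), 'origin': array([ 0.53000321, -0.06769343,  1.27157954]), 'attitude': array([ 0.71422651, -0.6992881 ,  0.01479145, -0.0256488 ])}
```

View pics/side0.png

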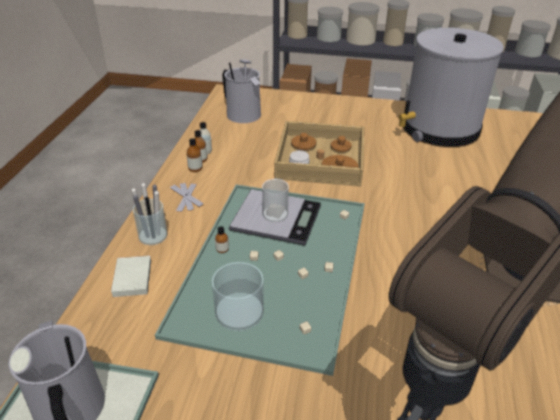

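View pics/top0.png

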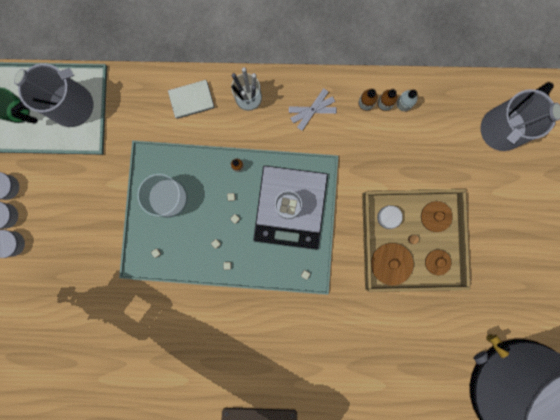

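The top picture shows six loose melts at about (232,197), (236,219), (216,244), (228,266), (156,253) and (306,275). The jar is at (162,196), the cup at (288,205), the bottle at (237,165) and the widest lid at (393,264). I'll localise everything next.

```bash
cat > h.py <<'E'
import numpy as np, cv2
from scipy.spatial.transform import Rotation as R
from plant import ctrl, imaging
CI={n:imaging.camera_info(n) for n in("side","top")}
def ray(n,uv):
    c=CI[n];d=np.linalg.inv(c["intrinsics"])@np.array([uv[0],uv[1],1.]);d=R.from_quat(c["attitude"]).apply(d)
    return c["origin"],d/np.linalg.norm(d)
def onz(n,uv,z):
    o,d=ray(n,uv);return o+d*(z-o[2])/d[2]
def tri(a,b):
    (o1,d1),(o2,d2)=ray("side",a),ray("top",b)
    A=np.stack([d1,-d2],1);t=np.linalg.lstsq(A,o2-o1,rcond=None)[0]
    p,q=o1+d1*t[0],o2+d2*t[1];return (p+q)/2,np.linalg.norm(p-q)
def proj(n,p):
    c=CI[n];q=R.from_quat(c["attitude"]).inv().apply(np.asarray(p)-c["origin"]);q=c["intrinsics"]@q;return q[:2]/q[2]
def snap(name,tag):
    im=imaging.read_camera(name);cv2.imwrite(f"pics/{tag}.png",im[:,:,::-1]);return im
def state():
    s=ctrl.get_state();z=R.from_quat(s["tcp_rot"]);m=z.as_matrix()
    print("t",round(s["time"],2),"tcp",s["eef_pos"].round(4),"zt",m[:,2].round(3),"xt",m[:,0].round(3),"yt",m[:,1].round(3),"F",s["contact_force"].round(1),"op",round(s["opening"],3))
    return s
E
python3 - <<'E'
from h import *
names=["cup_mid","jar","lid_knob","lid_medium_knob","lid_small_knob","oil_bottle","melt5_mid","scale","tray","crate"]
import pickle
out={}
for c in("side","top"):
    imaging.read_camera(c)
    for n in names:
        r=imaging.silhouettes(c,n)
        out[c,n]=r
        print(c,n,[(round(float(q["p"]),2),np.round(q["uv"]).astype(int).tolist(),int(q["mask"].sum())) for q in r][:12])
pickle.dump(out,open("sil0.pkl","wb"))
E
```

```text
side cup_mid [(0.93, [276, 203], 1060), (0.27, [346, 214], 66)]
side jar [(0.92, [240, 299], 3157)]
side lid_knob [(0.89, [339, 158], 401), (0.68, [278, 255], 63)]
side lid_medium_knob [(0.77, [305, 141], 356), (0.71, [316, 156], 3675)]
side lid_small_knob [(0.58, [341, 140], 249)]
side oil_bottle [(0.73, [222, 239], 307)]
side melt5_mid [(0.7, [280, 223], 2657), (0.54, [342, 216], 69)]
side scale [(0.72, [280, 223], 2605), (0.71, [343, 215], 57), (0.2, [254, 254], 47)]
side tray [(0.8, [283, 292], 19829), (0.73, [241, 294], 3071)]
side crate [(0.66, [326, 154], 3903), (0.56, [327, 267], 72)]
top cup_mid [(0.69, [290, 196], 447), (0.51, [236, 162], 140)]
top jar [(0.75, [162, 197], 1770)]
top lid_knob [(0.88, [392, 263], 1446)]
top lid_medium_knob [(0.64, [434, 215], 772), (0.43, [214, 228], 21524)]
top lid_small_knob [(0.76, [439, 264], 544)]
top oil_bottle [(0.6, [240, 164], 132)]
top melt5_mid [(0.6, [440, 262], 529), (0.27, [292, 208], 59)]
top scale [(0.67, [296, 215], 4409)]
top tray [(0.93, [217, 231], 21282), (0.55, [305, 276], 51)]
top crate [(0.89, [416, 238], 7412), (0.27, [227, 197], 45)]
```

```bash
python3 - <<'E'
from h import *
import pickle
o=pickle.load(open("sil0.pkl","rb"))
top=cv2.imread("pics/top0.png");side=cv2.imread("pics/side0.png")
cv2.imwrite("pics/top0z.png",cv2.resize(top[130:300,115:345],None,fx=3.4,fy=3.4,interpolation=cv2.INTER_CUBIC))
cv2.imwrite("pics/side0z.png",cv2.resize(side[180:365,170:370],None,fx=3.2,fy=3.2,interpolation=cv2.INTER_CUBIC))
# melts by colour (cream) on tray
for n,im,box in(("top",top,(125,140,340,292)),("side",side,(175,185,370,365))):
    hsv=cv2.cvtColor(im,cv2.COLOR_BGR2HSV)
    x0,y0,x1,y1=box
    m=((im[:,:,2].astype(int)>im[:,:,0].astype(int)+8)&(im[:,:,2]>150)).astype(np.uint8)
    m2=np.zeros_like(m);m2[y0:y1,x0:x1]=m[y0:y1,x0:x1]
    k,l,st,ce=cv2.connectedComponentsWithStats(m2)
    for i in range(1,k):
        if 12<st[i,4]<150: print(n,ce[i].round(1),st[i,4],onz(n,ce[i],0.017).round(4))
# tray
for c in("top",):
    for nm,z in(("tray",0.014),("scale",0.025),("crate",0.058)):
        msk=o[c,nm][0]["mask"].astype(np.uint8)
        cs=max(cv2.findContours(msk,0,2)[0],key=cv2.contourArea)
        P=np.array([onz(c,p[0],z)[:2] for p in cs],np.float32)
        print(nm,cv2.minAreaRect(P))
for nm in("cup_mid","jar","oil_bottle","lid_knob","lid_medium_knob","lid_small_knob"):
    print(nm,[x.round(3) for x in tri(o["side",nm][0]["uv"],o["top",nm][0]["uv"])])
E
```

```text
top [230.5 196.5] 35 [0.6362 0.0873 0.017 ]
top [292.6 204.5] 58 [ 0.6188 -0.0736  0.017 ]
top [234.8 218.3] 33 [0.5799 0.0745 0.017 ]
top [215.1 243.2] 36 [0.5147 0.1236 0.017 ]
top [155.4 252.7] 29 [0.4872 0.277  0.017 ]
top [226.8 265.5] 30 [0.4585 0.092  0.017 ]
top [305.1 274.4] 36 [ 0.4403 -0.1092  0.017 ]
side [178.1 186.1] 17 [ 0.8984 -0.1417  0.017 ]
side [187.5 186.4] 19 [ 0.8727 -0.1455  0.017 ]
side [267.3 186.5] 133 [ 0.657  -0.1878  0.017 ]
side [344.1 213.1] 51 [ 0.4381 -0.1092  0.017 ]
side [222.1 246.5] 30 [0.7133 0.0756 0.017 ]
side [253.6 254.4] 61 [0.6335 0.0886 0.017 ]
side [278.5 253.8] 62 [0.5766 0.0754 0.017 ]
side [328.8 266. ] 71 [0.4559 0.0937 0.017 ]
side [302.9 271.9] 69 [0.5113 0.1238 0.017 ]
side [305.3 326.4] 90 [0.4838 0.2774 0.017 ]
side [365.  357.9] 131 [0.3607 0.3313 0.017 ]
tray ((0.5866294503211975, 0.09212546050548553), (0.5427356362342834, 0.3611498773097992), 86.9582748413086)
scale ((0.6132508516311646, -0.06781676411628723), (0.16898904740810394, 0.19789372384548187), 83.44243621826172)
crate ((0.5353659987449646, -0.37869155406951904), (0.2538524270057678, 0.26151901483535767), 2.636197090148926)
cup_mid [array([ 0.623, -0.067,  0.056]), np.float64(0.028)]
jar [array([0.627, 0.256, 0.046]), np.float64(0.007)]
oil_bottle [array([0.717, 0.064, 0.029]), np.float64(0.003)]
lid_knob [array([ 0.475, -0.323,  0.049]), np.float64(0.002)]
lid_medium_knob [array([ 0.593, -0.435,  0.027]), np.float64(0.011)]
lid_small_knob [array([ 0.476, -0.444,  0.039]), np.float64(0.003)]
```

View pics/top0z.png

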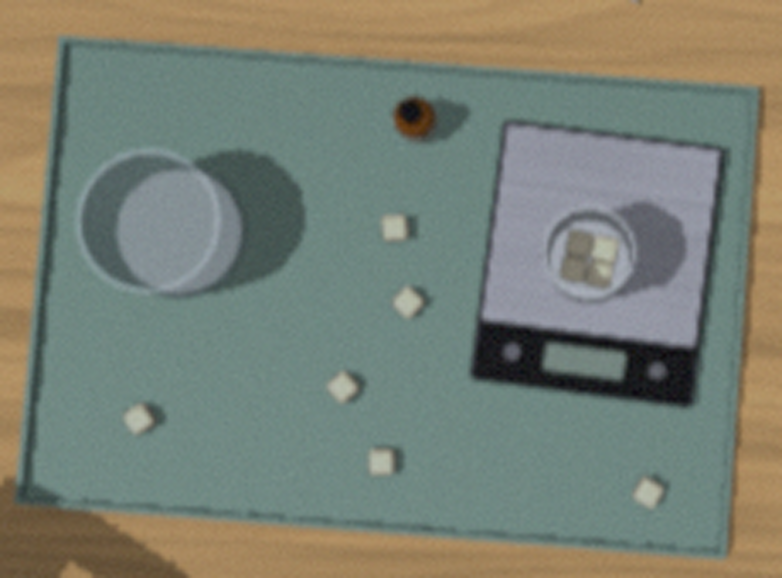

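View pics/side0z.png

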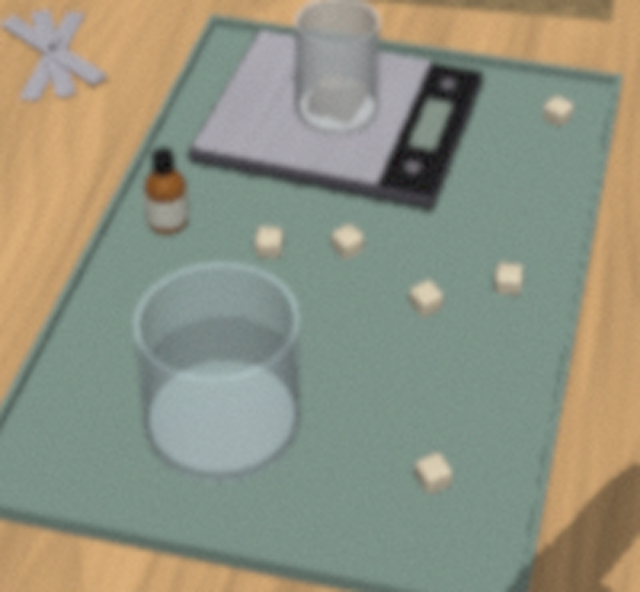

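Six loose melts show, and the two views agree on their positions within about 4 mm. The moves only turn about the tool's z, so I need to know how the arm behaves at a pose out of reach. I'll test that in free space first.

```bash
python3 -m creep '[0,1.6,-1,0, 0,3.2,-2,0, 0,4.8,-3,0, 0,6.4,-4,0, 0,8,-4,0, 0,9.6,-4,0, 0,11.2,-4,0, 0,12.8,-4,0, 0,14.4,-4,0, 0,14.4,-4,0]'; python3 -c "
from h import *
s=state();print(s['qpos'].round(3))"
```

```text
time: 2.03
eef_pos: [0.437, 0.8608, 0.2958]
tcp_rot: [0.233, 0.973, 0.0, -0.001]
contact_force: [0.9, 0.9, -5.7]
opening: 1.001
t 2.03 tcp [0.437  0.8608 0.2958] zt [-0.003  0.001 -1.   ] xt [-0.892  0.453  0.003] yt [ 0.453  0.892 -0.   ] F [ 0.9  0.9 -5.7] op 1.001
[ 0.996  1.116  0.224  0.003  1.801 -0.105]
```

Out of reach the tool stays vertical, so tilting the cup will need pivoting in the grip against a fixed edge. Next I'll get the melt angles and triangulated heights, plus the crate and scale edges.

```bash
cat >> h.py <<'E'
def melts(tagtop=None,tagside=None,box=((0.41,0.76),(-0.175,0.35)),zz=0.016):
    res={}
    for n,tag in(("top",tagtop),("side",tagside)):
        im=imaging.read_camera(n)[:,:,::-1].copy()
        if tag: cv2.imwrite(f"pics/{tag}.png",im)
        S=4;b=cv2.resize(im,None,fx=S,fy=S,interpolation=cv2.INTER_CUBIC).astype(int)
        m=((b[:,:,2]>b[:,:,0]+8)&(b[:,:,2]>150)).astype(np.uint8)
        k,l,st,ce=cv2.connectedComponentsWithStats(m)
        L=[]
        for i in range(1,k):
            if 200<st[i,4]<2000:
                c=(ce[i]-(S-1)/2)/S; p=onz(n,c,zz)
                if box[0][0]<p[0]<box[0][1] and box[1][0]<p[1]<box[1][1]:
                    ang=None
                    if n=="top":
                        pts=np.argwhere(l==i)[:,::-1].astype(np.float32)
                        w=np.array([onz(n,(q-(S-1)/2)/S,0.02)[:2] for q in pts],np.float32)
                        r=cv2.minAreaRect(w);ang=r[2]%90
                    L.append((c,p,ang,st[i,4]))
        res[n]=L
    out=[]
    for c,p,ang,a in res["top"]:
        best=min(res["side"],key=lambda q:np.linalg.norm(q[1]-p),default=None)
        if best is not None and np.linalg.norm(best[1]-p)<0.015:
            P,e=tri(best[0],c);avg=(p+best[1])/2
            print("melt avg",avg[:2].round(4),"tri",P.round(4),"e",round(e,4),"ang",round(ang),"area",a)
            out.append((avg,ang))
        else: print("top only",p.round(4),ang,a)
    return out
def go(x,y,z,yaw=None,s=None):
    """shift (units 25 mm) in tool axes from measured pose to target; yaw = wanted direction of tool y axis (deg, mod 180)"""
    s=s or ctrl.get_state();m=R.from_quat(s["tcp_rot"]).as_matrix()
    d=m.T@(np.array([x,y,z])-s["eef_pos"])/0.025
    t=0
    if yaw is not None:
        cur=np.degrees(np.arctan2(m[1,1],m[0,1])); 
        dy=(yaw-cur+90)%180-90; t=-dy/5   # tool z down: positive turn = negative world yaw
    print("go",(x,y,z),"units",d.round(2),"turn",round(t,2),"dist mm",round(np.linalg.norm(d)*25),"q6",s["qpos"][5].round(2))
E
python3 - <<'E'
from h import *
melts("t1","s1")
state();go(0.485,0.277,0.12)
E
```

```text
melt avg [0.6352 0.0872] tri [0.6351 0.0873 0.0164] e 0.0025 ang 6 area 581
top only [ 0.6191 -0.0732  0.016 ] 79.86734771728516 929
melt avg [0.5784 0.0749] tri [0.5783 0.0753 0.0169] e 0.0031 ang 46 area 545
melt avg [0.5129 0.1229] tri [0.5129 0.1232 0.0168] e 0.0031 ang 46 area 547
melt avg [0.4855 0.2769] tri [0.4855 0.277  0.0164] e 0.0037 ang 38 area 453
melt avg [0.4572 0.0919] tri [0.4572 0.0917 0.0154] e 0.0024 ang 2 area 461
melt avg [ 0.4388 -0.1101] tri [ 0.4388 -0.1094  0.017 ] e 0.0024 ang 60 area 569
t 2.13 tcp [0.4376 0.8615 0.3048] zt [ 0.005  0.012 -1.   ] xt [-0.892  0.453  0.001] yt [0.453 0.892 0.013] F [-1.  -0.3 -0.4] op 1.0
go (0.485, 0.277, 0.12) units [-12.29 -20.08   7.12] turn 0 dist mm 615 q6 -0.1
```

```bash
python3 - <<'E'
from h import *
import pickle
o=pickle.load(open("sil0.pkl","rb"))
# fit cylinder axis xy by matching silhouette masks (model outline hull) in both cameras
from scipy.optimize import minimize
def hull(n,x,y,z0,z1,r):
    a=np.linspace(0,2*np.pi,60)
    P=[proj(n,(x+r*np.cos(t),y+r*np.sin(t),z)) for t in a for z in(z0,z1)]
    return cv2.convexHull(np.array(P,np.float32))
def iou(n,mask,*q):
    S=4
    h=hull(n,*q);m=np.zeros((mask.shape[0]*S,mask.shape[1]*S),np.uint8);cv2.fillConvexPoly(m,np.round((h[:,0]+.5)*S-.5).astype(np.int32),1)
    M=cv2.resize(mask.astype(np.uint8),None,fx=S,fy=S,interpolation=cv2.INTER_NEAREST)
    return (m&M).sum()/(m|M).sum()
for nm,z0,z1,r,g in(("cup_mid",.025,.113,.033,(0.618,-.073)),("jar",.005,.1,.052,(.627,.256)),("oil_bottle",.005,.06,.016,(.717,.064))):
    for cams in(("side",),("top",),("side","top")):
        f=lambda v:-sum(iou(c,o[c,nm][0]["mask"],v[0],v[1],z0,z1,r) for c in cams)
        res=minimize(f,g,method="Nelder-Mead",options=dict(initial_simplex=[g,(g[0]+.01,g[1]),(g[0],g[1]+.01)],xatol=2e-4))
        print(nm,cams,res.x.round(4),round(-res.fun/len(cams),3))
print("rim tri cup",tri((275.9,186.3),(288.5,205)),"jar",tri((237.8,280.6),(159.1,194.7)))
E
```

```text
cup_mid ('side',) [ 0.6114 -0.0596] 0.962
cup_mid ('top',) [ 0.6141 -0.0626] 0.644
cup_mid ('side', 'top') [ 0.6128 -0.0626] 0.781
jar ('side',) [0.6274 0.2538] 0.98
jar ('top',) [0.6317 0.253 ] 0.975
jar ('side', 'top') [0.6302 0.2528] 0.949
oil_bottle ('side',) [0.7161 0.0691] 0.854
oil_bottle ('top',) [0.7161 0.0699] 0.742
oil_bottle ('side', 'top') [0.7161 0.0691] 0.798
rim tri cup (array([ 0.61017308, -0.06349829,  0.11023715]), np.float64(0.0010267890638996212)) jar (array([0.6289591 , 0.25151207, 0.09440365]), np.float64(0.002962775665704081))
```

```bash
python3 -m creep '[-1.2,-1.6,0.6,0, -1.9,-3.1,1.2,1, -2.7,-4.6,1.8,2, -3.5,-6.1,2.4,3, -4.3,-7.6,3,4, -5.1,-9.1,3.6,5, -6,-10.6,4.2,5, -7,-12.1,4.8,5, -8,-13.6,5.4,5, -9,-15,6,5, -10,-16.4,6.5,5, -11,-18,7,5, -12,-19.5,7,5, -12.3,-20,7,5, -12.3,-20,7,5]' 110 20; python3 -c "
from h import *
s=state();go(.4855,.277,.04,38)"
```

```text
time: 3.38
eef_pos: [0.4879, 0.3104, 0.1402]
tcp_rot: [0.437, 0.899, 0.017, 0.005]
contact_force: [1.4, -0.5, -0.2]
opening: 0.567
t 3.38 tcp [0.4879 0.3104 0.1402] zt [ 0.024  0.027 -0.999] xt [-0.617  0.787  0.006] yt [0.786 0.617 0.035] F [ 1.4 -0.5 -0.2] op 0.567
go (0.4855, 0.277, 0.04) units [-1.02 -1.04  3.97] turn 0.02 dist mm 106 q6 -0.29
```

```bash
python3 -m creep '[-0.5,-0.5,1.5,0, -1,-1,3,0, -1,-1,3.6,0, -1,-1,3.6,0, -1,-1,3.6,0]'; python3 -c "
from h import *
s=state();go(.4855,.277,.008,38)"
```

```text
time: 3.8
eef_pos: [0.4844, 0.2786, 0.0471]
tcp_rot: [0.438, 0.899, 0.015, 0.003]
contact_force: [1.0, 0.5, 0.7]
opening: 0.57
t 3.8 tcp [0.4844 0.2786 0.0471] zt [ 0.019  0.024 -1.   ] xt [-0.617  0.787  0.008] yt [0.787 0.616 0.03 ] F [1.  0.5 0.7] op 0.57
go (0.4855, 0.277, 0.008) units [-0.09 -0.05  1.56] turn 0.01 dist mm 39 q6 -0.35
```

```bash
python3 -m creep '[-0.05,-0.03,0.8,0, -0.09,-0.05,1.5,0, -0.09,-0.05,1.5,0, -0.09,-0.05,1.5,0]'; python3 -m creep '[0,0,0,0, 0,0,0,0, 0,0,0,0, 0,0,0,0, 0,0,0,0]' 255 30;  python3 -c "
from h import *
s=state();go(.6115,-.062,.15)"
```

```text
time: 4.13
eef_pos: [0.4839, 0.2772, 0.0082]
tcp_rot: [0.437, 0.899, 0.014, 0.002]
contact_force: [0.1, -0.3, 0.0]
opening: 0.568
time: 4.55
eef_pos: [0.4835, 0.2767, 0.0077]
tcp_rot: [0.438, 0.899, 0.014, 0.002]
contact_force: [-1.1, 0.9, 6.9]
opening: 0.216
t 4.55 tcp [0.4835 0.2767 0.0077] zt [ 0.015  0.023 -1.   ] xt [-0.617  0.787  0.009] yt [0.787 0.617 0.026] F [-1.1  0.9  6.9] op 0.216
go (0.6115, -0.062, 0.15) units [-13.77  -4.17  -5.93] turn 0 dist mm 389 q6 -0.35
```

```bash
python3 -m creep '[0,0,-1.6,0, 0,0,-3.2,0, -1,-0.3,-4.6,0, -2.4,-0.7,-5.5,0, -4,-1.2,-5.5,0, -5.6,-1.7,-5.5,0, -7.1,-2.2,-5.5,0, -8.7,-2.6,-5.5,0, -10.3,-3.1,-5.5,0, -11.8,-3.6,-5.5,0, -13.3,-4,-5.5,0, -13.77,-4.17,-5.2,0, -13.77,-4.17,-5.0,0, -13.77,-4.17,-5.0,0]';  python3 -c "
from h import *
s=state();go(.6115,-.062,.123);snap('side','s2');snap('top','t2')"
```

```text
time: 5.72
eef_pos: [0.6093, -0.0621, 0.1226]
tcp_rot: [0.438, 0.899, 0.012, -0.002]
contact_force: [-0.2, 0.2, -0.7]
opening: 0.211
t 5.72 tcp [ 0.6093 -0.0621  0.1226] zt [ 0.008  0.023 -1.   ] xt [-0.616  0.788  0.013] yt [0.788 0.615 0.02 ] F [-0.2  0.2 -0.7] op 0.211
go (0.6115, -0.062, 0.123) units [-0.05  0.07 -0.02] turn 0 dist mm 2 q6 -0.95
```

View pics/s2.png

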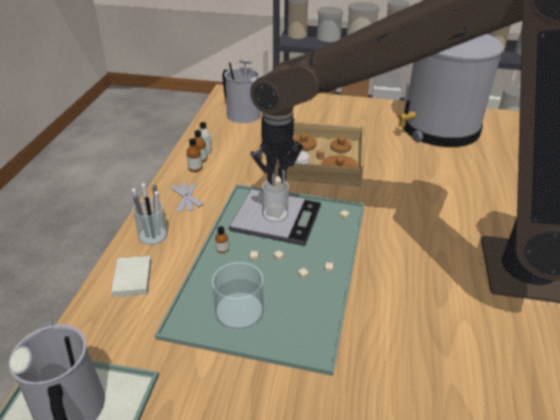

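View pics/t2.png

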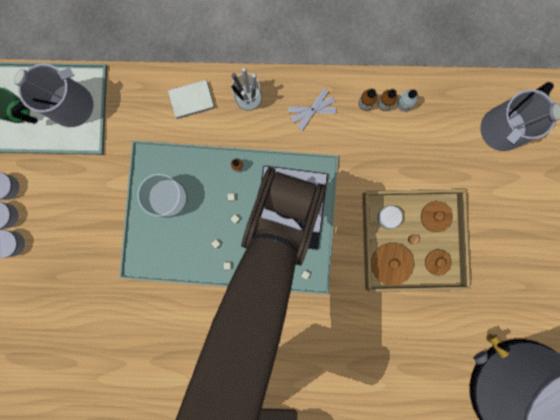

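The gripper holds the melt above the cup, at (275,180) in the side view, and five melts remain on the tray. I'll release it and go to the next.

```bash
python3 -m creep '[0,0,0,0, 0,0,0,0, 0,0,0,0, 0,0,-1,0]' 160;  python3 -c "
from h import *
s=state();go(.6352,.0872,.011,6);go(.6352,.0872,.011,96);go(.5784,.0749,.011,46);go(.5129,.123,.011,46)"
```

```text
time: 6.15
eef_pos: [0.6067, -0.0609, 0.1442]
tcp_rot: [0.437, 0.899, 0.011, -0.005]
contact_force: [0.1, -0.6, -0.1]
opening: 0.368
t 6.15 tcp [ 0.6067 -0.0609  0.1442] zt [ 0.001  0.024 -1.   ] xt [-0.618  0.786  0.019] yt [0.786 0.618 0.016] F [ 0.1 -0.6 -0.1] op 0.368
go (0.6352, 0.0872, 0.011) units [3.85 4.47 5.47] turn 6.43 dist mm 201 q6 -0.95
go (0.6352, 0.0872, 0.011) units [3.85 4.47 5.47] turn -11.57 dist mm 201 q6 -0.95
go (0.5784, 0.0749, 0.011) units [4.87 2.38 5.46] turn -1.57 dist mm 192 q6 -0.95
go (0.5129, 0.123, 0.011) units [8.   1.51 5.5 ] turn -1.57 dist mm 246 q6 -0.95
```

```bash
python3 -m creep '[1.5,0.6,0,-0.5, 2.9,1.3,0,-1, 4.2,2,0.5,-1.57, 4.87,2.38,2,-1.57, 4.87,2.38,3.6,-1.57, 4.87,2.38,4.5,-1.57, 4.87,2.38,4.5,-1.57, 4.87,2.38,4.5,-1.57]' 120;  python3 -c "
from h import *
s=state();go(.5784,.0749,.011,46)"
```

```text
time: 6.82
eef_pos: [0.5822, 0.0728, 0.0385]
tcp_rot: [0.375, 0.927, 0.012, -0.0]
contact_force: [1.1, -1.1, 1.1]
opening: 0.53
t 6.82 tcp [0.5822 0.0728 0.0385] zt [ 0.008  0.022 -1.   ] xt [-0.719  0.695  0.009] yt [0.695 0.719 0.021] F [ 1.1 -1.1  1.1] op 0.53
go (0.5784, 0.0749, 0.011) units [ 0.16 -0.07  1.1 ] turn -0.0 dist mm 28 q6 -0.88
```

```bash
python3 -m creep '[0.16,-0.07,0.6,0, 0.16,-0.07,1.1,0, 0.16,-0.07,1.1,0, 0.16,-0.07,1.1,0]'; python3 -m creep '[0,0,0,0, 0,0,0,0, 0,0,0,0, 0,0,0,0]' 255 30; python3 -m creep '[0,0,-1.6,0, 0,0,-3.2,0, 0,0,-4.6,0]'; python3 -c "
from h import *
s=state();go(.6115,-.062,.124)"
```

```text
time: 7.15
eef_pos: [0.5799, 0.0741, 0.0126]
tcp_rot: [0.375, 0.927, 0.012, 0.001]
contact_force: [-1.3, 0.1, 0.2]
opening: 0.531
time: 7.48
eef_pos: [0.5806, 0.0742, 0.0133]
tcp_rot: [0.375, 0.927, 0.012, 0.002]
contact_force: [-0.1, -0.6, 4.0]
opening: 0.208
time: 7.73
eef_pos: [0.5778, 0.0718, 0.1282]
tcp_rot: [0.375, 0.927, 0.012, 0.001]
contact_force: [0.3, 0.1, 0.6]
opening: 0.208
t 7.73 tcp [0.5778 0.0718 0.1282] zt [ 0.01   0.022 -1.   ] xt [-0.718  0.695  0.008] yt [0.695 0.718 0.023] F [0.3 0.1 0.6] op 0.208
go (0.6115, -0.062, 0.124) units [-4.69 -2.91  0.06] turn 0 dist mm 138 q6 -0.87
```

```bash
python3 -m creep '[-1.3,-0.8,-0.4,0, -2.7,-1.6,-0.4,0, -4.1,-2.5,-0.3,0, -4.69,-2.91,0,0, -4.69,-2.91,0,0, -4.69,-2.91,0,0]'; python3 -m creep '[0,0,0,0, 0,0,0,0, 0,0,0,0, 0,0,-1,0]' 160; python3 -c "
from h import *
melts()
s=state();go(.6352,.0872,.011,6);go(.5129,.123,.011,46)"
```

```text
time: 8.23
eef_pos: [0.6112, -0.0627, 0.1236]
tcp_rot: [0.376, 0.926, 0.012, 0.0]
contact_force: [-0.1, -0.0, -0.4]
opening: 0.21
time: 8.57
eef_pos: [0.6079, -0.0602, 0.1441]
tcp_rot: [0.374, 0.927, 0.012, -0.004]
contact_force: [-0.4, -0.0, -1.4]
opening: 0.371
melt avg [0.635  0.0872] tri [0.6351 0.087  0.0158] e 0.0024 ang 6 area 672
melt avg [0.5128 0.123 ] tri [0.5128 0.1231 0.0163] e 0.003 ang 43 area 660
melt avg [0.4574 0.0922] tri [0.4574 0.0919 0.0152] e 0.0025 ang 2 area 627
melt avg [ 0.439  -0.1101] tri [ 0.439  -0.1096  0.0167] e 0.0026 ang 60 area 678
t 8.67 tcp [ 0.6138 -0.062   0.1533] zt [ 0.018  0.02  -1.   ] xt [-0.72   0.694  0.001] yt [0.694 0.719 0.027] F [-0.2 -0.6  0.8] op 0.371
go (0.6352, 0.0872, 0.011) units [3.52 4.73 5.82] turn 8.01 dist mm 207 q6 -1.09
go (0.5129, 0.123, 0.011) units [8.04 2.37 5.76] turn 0.01 dist mm 254 q6 -1.09
```

```bash
python3 -m creep '[1.5,0.4,0,0, 3.1,0.9,0,0, 4.7,1.4,0.3,0, 6.2,1.9,1.2,0, 7.4,2.3,2.4,0, 7.95,2.37,3.6,0, 7.95,2.37,4.6,0, 7.95,2.37,4.6,0, 7.95,2.37,4.6,0]' 120;  python3 -c "
from h import *
s=state();go(.5128,.123,.011,45)"
```

```text
time: 9.42
eef_pos: [0.5099, 0.1213, 0.036]
tcp_rot: [0.375, 0.927, 0.011, -0.0]
contact_force: [0.3, -0.1, -0.1]
opening: 0.528
t 9.42 tcp [0.5099 0.1213 0.036 ] zt [ 0.008  0.021 -1.   ] xt [-0.719  0.694  0.009] yt [0.694 0.719 0.021] F [ 0.3 -0.1 -0.1] op 0.528
go (0.5128, 0.123, 0.011) units [-0.05  0.11  1.  ] turn 0.2 dist mm 25 q6 -0.79
```

```bash
python3 -m creep '[-0.05,0.11,0.6,0, -0.05,0.11,1,0, -0.05,0.11,1,0]'; python3 -m creep '[0,0,0,0, 0,0,0,0, 0,0,0,0, 0,0,0,0]' 255 30; python3 -m creep '[0,0,-1.6,0, 0,0,-3.2,0, -0.3,0,-4.7,0]'; python3 -c "
from h import *
s=state();go(.6115,-.062,.124)"
```

```text
time: 9.67
eef_pos: [0.5146, 0.122, 0.0121]
tcp_rot: [0.375, 0.927, 0.012, 0.001]
contact_force: [-0.2, 0.4, -0.4]
opening: 0.528
time: 10.0
eef_pos: [0.5154, 0.1222, 0.0135]
tcp_rot: [0.375, 0.927, 0.013, 0.002]
contact_force: [-0.4, -0.1, 3.3]
opening: 0.204
time: 10.25
eef_pos: [0.5169, 0.1151, 0.1304]
tcp_rot: [0.375, 0.927, 0.012, -0.0]
contact_force: [1.1, 0.4, 0.1]
opening: 0.209
t 10.25 tcp [0.5169 0.1151 0.1304] zt [ 0.008  0.022 -1.   ] xt [-0.719  0.695  0.009] yt [0.695 0.719 0.022] F [1.1 0.4 0.1] op 0.209
go (0.6115, -0.062, 0.124) units [-7.65 -2.47  0.13] turn 0 dist mm 201 q6 -0.8
```

```bash
python3 -m creep '[-1.5,-0.5,-0.3,0, -3,-1,-0.4,0, -4.5,-1.5,-0.4,0, -6,-2,-0.3,0, -7.3,-2.4,0,0, -7.65,-2.47,0.1,0, -7.65,-2.47,0.1,0, -7.65,-2.47,0.1,0]'; python3 -m creep '[0,0,0,0, 0,0,0,0, 0,0,0,0, 0,0,-1,0]' 160; python3 -m creep '[1.5,2,0,1, 3,4,0,2, 3.52,4.73,1,3.4, 3.52,4.73,2.2,4.8, 3.52,4.73,3.6,6.2, 3.52,4.73,4.6,7.6, 3.52,4.73,4.6,8, 3.52,4.73,4.6,8]' 120; python3 -c "
from h import *
s=state();go(.635,.0872,.011,6)"
```

```text
time: 10.92
eef_pos: [0.6122, -0.0624, 0.1238]
tcp_rot: [0.376, 0.927, 0.012, 0.0]
contact_force: [-0.0, -0.4, 0.2]
opening: 0.207
time: 11.25
eef_pos: [0.6087, -0.061, 0.1441]
tcp_rot: [0.374, 0.927, 0.012, -0.004]
contact_force: [-0.6, 0.3, -0.8]
opening: 0.373
time: 11.92
eef_pos: [0.6304, 0.0869, 0.0351]
tcp_rot: [0.669, 0.743, 0.01, -0.005]
contact_force: [-0.5, -0.3, 1.4]
opening: 0.525
t 11.92 tcp [0.6304 0.0869 0.0351] zt [ 0.006  0.022 -1.   ] xt [-0.105  0.994  0.021] yt [0.994 0.105 0.008] F [-0.5 -0.3  1.4] op 0.525
go (0.635, 0.0872, 0.011) units [-0.03  0.18  0.96] turn 0.0 dist mm 25 q6 -0.15
```

```bash
python3 -m creep '[-0.03,0.18,0.6,0, -0.03,0.18,0.96,0, -0.03,0.18,0.96,0]'; python3 -m creep '[0,0,0,0, 0,0,0,0, 0,0,0,0, 0,0,0,0]' 255 30; python3 -m creep '[0,0,-1.6,0, 0,0,-3.2,0, -0.3,0,-4.7,0]'; python3 -c "
from h import *
s=state();go(.6115,-.062,.124)"
```

```text
time: 12.17
eef_pos: [0.6367, 0.086, 0.0128]
tcp_rot: [0.669, 0.743, 0.011, -0.004]
contact_force: [-0.5, 0.6, -1.6]
opening: 0.529
time: 12.5
eef_pos: [0.6384, 0.0856, 0.015]
tcp_rot: [0.669, 0.743, 0.012, -0.002]
contact_force: [-0.5, 0.3, 1.3]
opening: 0.207
time: 12.75
eef_pos: [0.6365, 0.0765, 0.1323]
tcp_rot: [0.669, 0.743, 0.011, -0.004]
contact_force: [1.5, -0.6, 0.6]
opening: 0.209
t 12.75 tcp [0.6365 0.0765 0.1323] zt [ 0.01   0.022 -1.   ] xt [-0.105  0.994  0.021] yt [0.994 0.104 0.012] F [ 1.5 -0.6  0.6] op 0.209
go (0.6115, -0.062, 0.124) units [-5.41 -1.58  0.2 ] turn 0 dist mm 141 q6 -0.16
```

```bash
python3 -m creep '[-1.5,-0.4,-0.3,0, -3,-0.8,-0.4,0, -4.5,-1.2,-0.2,0, -5.41,-1.58,0.2,0, -5.41,-1.58,0.2,0, -5.41,-1.58,0.2,0]'; python3 -m creep '[0,0,0,0, 0,0,0,0, 0,0,0,0, 0,0,-1,0]' 160; python3 -c "
from h import *
melts()
s=state();go(.4573,.0922,.011,2)"
```

```text
time: 13.25
eef_pos: [0.6111, -0.0639, 0.1224]
tcp_rot: [0.671, 0.742, 0.012, -0.004]
contact_force: [0.3, -1.0, 0.7]
opening: 0.207
time: 13.58
eef_pos: [0.6085, -0.0612, 0.1427]
tcp_rot: [0.669, 0.743, 0.009, -0.008]
contact_force: [-0.4, 0.1, -0.7]
opening: 0.372
melt avg [0.4574 0.0923] tri [0.4574 0.092  0.0152] e 0.0025 ang 2 area 623
melt avg [ 0.439 -0.11 ] tri [ 0.439  -0.1095  0.0168] e 0.0026 ang 59 area 684
t 13.68 tcp [ 0.6143 -0.0629  0.1518] zt [ 0.018  0.02  -1.   ] xt [-0.105  0.994  0.018] yt [0.994 0.105 0.02 ] F [0.5 0.2 0.3] op 0.373
go (0.4573, 0.0922, 0.011) units [ 6.73 -5.71  5.64] turn 0.81 dist mm 262 q6 -0.39
```

```bash
python3 -m creep '[1.1,-1,0,0, 2.2,-1.9,0,0, 3.3,-2.9,0.2,0, 4.4,-3.8,0.8,0, 5.5,-4.7,1.6,0.8, 6.6,-5.5,2.5,0.8, 6.73,-5.6,3.8,0.8, 6.73,-5.6,4.6,0.8, 6.73,-5.6,4.6,0.8]' 120;  python3 -c "
from h import *
s=state();go(.4574,.0923,.011,2)"
```

```text
time: 14.43
eef_pos: [0.4518, 0.0933, 0.0301]
tcp_rot: [0.694, 0.72, 0.009, -0.007]
contact_force: [-0.7, -0.5, -0.2]
opening: 0.527
t 14.43 tcp [0.4518 0.0933 0.0301] zt [ 0.002  0.022 -1.   ] xt [-0.036  0.999  0.022] yt [0.999 0.036 0.003] F [-0.7 -0.5 -0.2] op 0.527
go (0.4574, 0.0923, 0.011) units [-0.06  0.22  0.76] turn 0.01 dist mm 20 q6 -0.09
```

```bash
python3 -m creep '[-0.06,0.12,0.5,0, -0.06,0.15,0.76,0, -0.06,0.15,0.76,0]'; python3 -m creep '[0,0,0,0, 0,0,0,0, 0,0,0,0, 0,0,0,0]' 255 30; python3 -m creep '[0,0,-1.6,0, 0,0,-3.2,0, -0.3,0,-4.7,0]'; python3 -c "
from h import *
s=state();go(.6115,-.062,.126)"
```

```text
time: 14.68
eef_pos: [0.4604, 0.0911, 0.0152]
tcp_rot: [0.695, 0.719, 0.011, -0.004]
contact_force: [-0.2, 1.3, -0.1]
opening: 0.534
time: 15.02
eef_pos: [0.4613, 0.091, 0.0166]
tcp_rot: [0.695, 0.719, 0.012, -0.003]
contact_force: [-0.0, -1.0, 3.7]
opening: 0.207
time: 15.27
eef_pos: [0.4584, 0.0816, 0.1338]
tcp_rot: [0.695, 0.719, 0.011, -0.004]
contact_force: [1.1, -0.0, 1.2]
opening: 0.206
t 15.27 tcp [0.4584 0.0816 0.1338] zt [ 0.009  0.022 -1.   ] xt [-0.035  0.999  0.022] yt [0.999 0.034 0.01 ] F [ 1.1 -0.   1.2] op 0.206
go (0.6115, -0.062, 0.126) units [-5.96  5.92  0.24] turn 0 dist mm 210 q6 -0.1
```

```bash
python3 -m creep '[-1.1,1.1,-0.3,0, -2.2,2.2,-0.5,0, -3.3,3.3,-0.5,0, -4.4,4.4,-0.4,0, -5.5,5.5,-0.2,0, -5.96,5.92,0.1,0, -5.96,5.92,0.24,0, -5.96,5.92,0.24,0]';python3 -m creep '[0,0,0,0, 0,0,0,0, 0,0,0,0, 0,0,-1,0]' 160; python3 -c "
from h import *
snap('side','s3')
s=state();go(.439,-.11,.04,59);go(.439,-.11,.04,-31)"
```

```text
time: 15.93
eef_pos: [0.6113, -0.063, 0.1238]
tcp_rot: [0.696, 0.718, 0.011, -0.005]
contact_force: [-0.5, 0.4, -0.7]
opening: 0.209
time: 16.27
eef_pos: [0.608, -0.0614, 0.1454]
tcp_rot: [0.695, 0.719, 0.009, -0.008]
contact_force: [-0.3, -0.3, -1.1]
opening: 0.378
t 16.32 tcp [ 0.6126 -0.0626  0.1543] zt [ 0.014  0.021 -1.   ] xt [-0.035  0.999  0.02 ] yt [0.999 0.035 0.015] F [ 2.4 -0.8  4.1] op 0.374
go (0.439, -0.11, 0.04) units [-1.74 -7.07  4.43] turn -11.4 dist mm 213 q6 -0.32
go (0.439, -0.11, 0.04) units [-1.74 -7.07  4.43] turn 6.6 dist mm 213 q6 -0.32
```

View pics/s3.png

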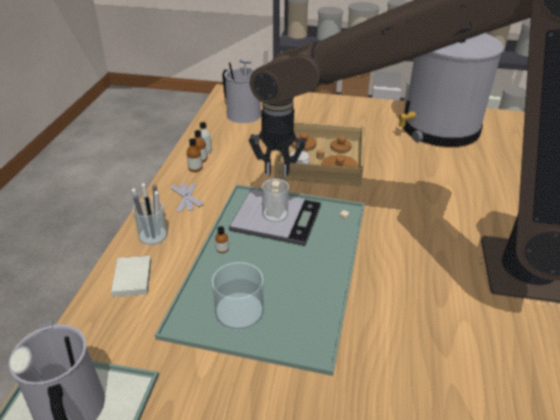

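```bash
python3 -m creep '[-0.3,-1.4,0,1, -0.7,-2.8,0,2, -1,-4.2,0.5,3.4, -1.4,-5.6,1.8,4.8, -1.74,-6.9,3.2,6.2, -1.74,-6.9,4.3,6.6, -1.74,-6.9,4.43,6.6, -1.74,-6.9,4.43,6.6]' 120; python3 -c "
from h import *
melts()
s=state();go(.439,-.11,.011,-31)"
```

```text
time: 16.98
eef_pos: [0.4407, -0.1091, 0.0354]
tcp_rot: [0.87, 0.492, 0.009, -0.008]
contact_force: [1.0, -0.2, 0.9]
opening: 0.53
top only [ 0.62   -0.0595  0.016 ] 74.70960998535156 1107
t 17.08 tcp [ 0.4447 -0.1107  0.0388] zt [ 0.015  0.02  -1.   ] xt [0.515 0.857 0.025] yt [ 0.857 -0.515  0.003] F [-0.3 -0.6  0.5] op 0.528
go (0.439, -0.11, 0.011) units [-0.12 -0.21  1.11] turn 0.0 dist mm 28 q6 0.04
```

```bash
python3 -m creep '[-0.1,-0.15,0.6,0, -0.1,-0.15,1.11,0, -0.1,-0.15,1.11,0]'; python3 -m creep '[0,0,0,0, 0,0,0,0, 0,0,0,0, 0,0,0,0]' 255 30; python3 -m creep '[0,0,-1.6,0, 0,0,-3.2,0, -0.3,0,-4.7,0]'; python3 -c "
from h import *
s=state();go(.6115,-.062,.128)"
```

```text
time: 17.33
eef_pos: [0.4396, -0.1098, 0.0096]
tcp_rot: [0.87, 0.493, 0.011, -0.006]
contact_force: [-0.9, 0.2, -0.6]
opening: 0.532
time: 17.67
eef_pos: [0.4402, -0.1105, 0.0109]
tcp_rot: [0.871, 0.492, 0.012, -0.005]
contact_force: [0.6, 1.9, 6.1]
opening: 0.209
time: 17.92
eef_pos: [0.4326, -0.118, 0.1275]
tcp_rot: [0.87, 0.492, 0.01, -0.007]
contact_force: [0.9, -0.5, 0.0]
opening: 0.212
t 17.92 tcp [ 0.4326 -0.118   0.1275] zt [ 0.01   0.022 -1.   ] xt [0.515 0.857 0.024] yt [ 0.857 -0.515 -0.003] F [ 0.9 -0.5  0. ] op 0.212
go (0.6115, -0.062, 0.128) units [5.61 4.98 0.1 ] turn 0 dist mm 187 q6 0.02
```

```bash
python3 -m creep '[1.1,1,-0.3,0, 2.2,2,-0.5,0, 3.3,3,-0.5,0, 4.4,4,-0.4,0, 5.4,4.8,-0.2,0, 5.61,4.98,0.1,0, 5.61,4.98,0.15,0, 5.61,4.98,0.15,0]';python3 -m creep '[0,0,0,0, 0,0,0,0, 0,0,0,0, 0,0,-1,0, 0,0,-3,0, -1.5,-1.2,-4,0, -3,-2.4,-4,0, -4.5,-3.6,-4,0]' 160; python3 -c "
from h import *
s=state();
for n in('side','top'):
    im=snap(n,n[0]+'4');cv2.imwrite('pics/%s4z.png'%n[0],cv2.resize((im[150:260,210:370] if n=='side' else im[140:300,225:345])[:,:,::-1],None,fx=4.5,fy=4.5 if n=='side' else 3.7,interpolation=cv2.INTER_CUBIC))
melts()"
```

```text
time: 18.58
eef_pos: [0.6161, -0.0632, 0.1304]
tcp_rot: [0.87, 0.492, 0.014, -0.003]
contact_force: [0.4, 0.7, 11.2]
opening: 0.21
time: 19.25
eef_pos: [0.5009, -0.1061, 0.2245]
tcp_rot: [0.87, 0.493, 0.011, -0.005]
contact_force: [0.4, 0.4, 0.3]
opening: 0.369
t 19.25 tcp [ 0.5009 -0.1061  0.2245] zt [ 0.015  0.02  -1.   ] xt [0.515 0.857 0.024] yt [ 0.857 -0.515  0.002] F [0.4 0.4 0.3] op 0.369
top only [ 0.6223 -0.0591  0.016 ] 56.738162994384766 1217
```

View pics/s4z.png

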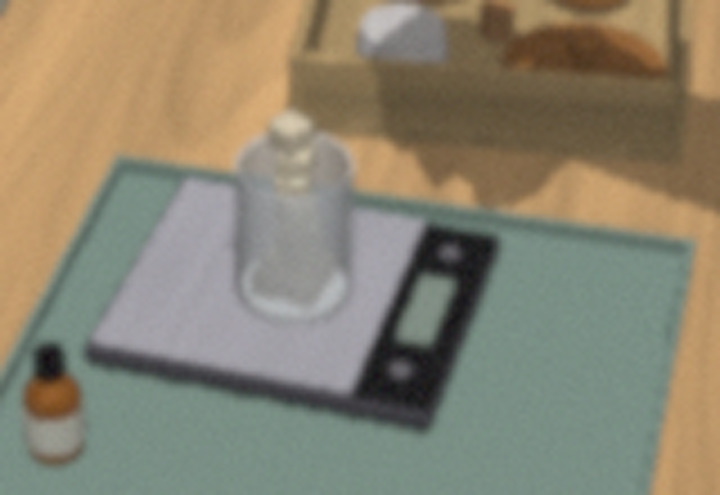

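View pics/t4.png

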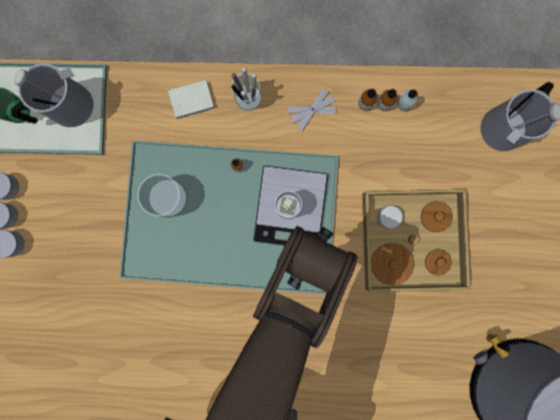

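The last three drops stacked into a tower, and the top melt stands above the rim at about (275,178) in the side view. It may breach the 62 mm rule, so I'll measure it and then move the top ones off the tower.

```bash
python3 - <<'E'
from h import *
side=cv2.imread("pics/s4.png");top=cv2.imread("pics/t4.png")
cv2.imwrite("pics/s4zz.png",cv2.resize(side[165:230,245:305],None,fx=9,fy=9,interpolation=cv2.INTER_CUBIC))
cv2.imwrite("pics/t4zz.png",cv2.resize(top[185:225,268:310],None,fx=14,fy=14,interpolation=cv2.INTER_CUBIC))
for k in range(1,8):
    z=.037+.016*k; print(k,z,proj("side",(.6115,-.062,z)).round(1),proj("top",(.6115,-.062,z)).round(1))
E
```

```text
1 0.053 [275.  205.1] [288.  206.2]
2 0.069 [275. 200.] [288.  205.8]
3 0.08499999999999999 [275.  194.9] [287.9 205.4]
4 0.101 [275.  189.6] [287.9 204.9]
5 0.11699999999999999 [275.1 184.3] [287.9 204.4]
6 0.133 [275.1 178.9] [287.9 204. ]
7 0.149 [275.1 173.4] [287.9 203.5]
```

View pics/s4zz.png

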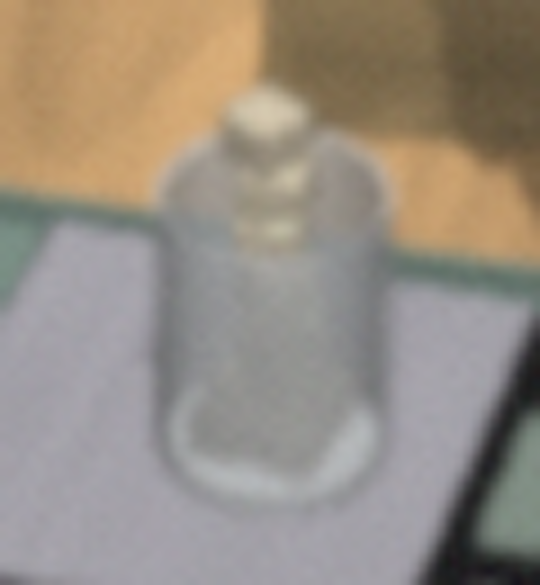

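View pics/t4zz.png

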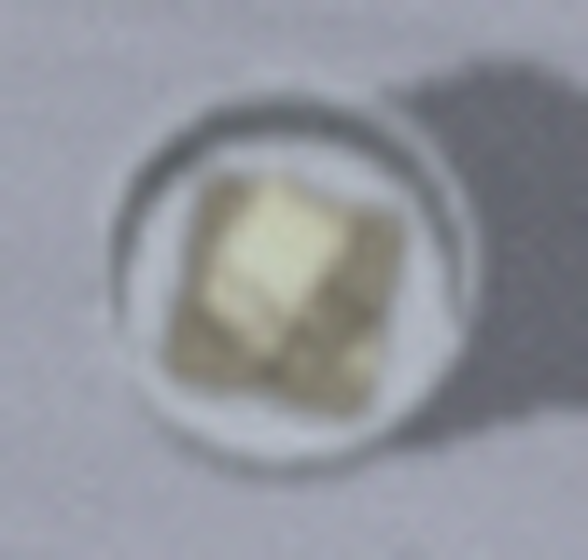

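```bash
python3 -c "
from h import *
s=state();go(.6125,-.0605,.165,-31)
print(onz('top',(287.6,203.4),.137), onz('side',(274.7,177.2),.137))"
```

```text
t 19.45 tcp [ 0.4998 -0.1056  0.2216] zt [ 0.011  0.022 -1.   ] xt [0.517 0.855 0.024] yt [ 0.856 -0.517 -0.002] F [1.3 0.1 1. ] op 0.377
go (0.6125, -0.0605, 0.165) units [3.82 2.93 2.35] turn -0.03 dist mm 134 q6 0.12
[ 0.61252084 -0.06135017  0.137     ] [ 0.6127062  -0.06332215  0.137     ]
```

Top melt is at about (0.6126, -0.062, 0.133). I'll grip only that one, with the fingertips above the melt below.

```bash
python3 -m creep '[1.2,0.9,0.3,0, 2.4,1.8,0.6,0, 3.3,2.6,1,0, 3.78,2.95,1.6,0, 3.78,2.95,2.3,0, 3.78,2.95,2.3,0, 3.78,2.95,2.3,0, 3.78,2.95,2.3,0]' 130; python3 -c "
from h import *
s=state();go(.6125,-.062,.129,-31)"
```

```text
time: 20.12
eef_pos: [0.6141, -0.0613, 0.1672]
tcp_rot: [0.871, 0.492, 0.01, -0.007]
contact_force: [-0.5, 0.0, 0.5]
opening: 0.489
t 20.12 tcp [ 0.6141 -0.0613  0.1672] zt [ 0.011  0.022 -1.   ] xt [0.516 0.856 0.024] yt [ 0.857 -0.516 -0.002] F [-0.5  0.   0.5] op 0.489
go (0.6125, -0.062, 0.129) units [-0.1  -0.04  1.52] turn -0.01 dist mm 38 q6 0.26
```

```bash
python3 -m creep '[-0.1,-0.04,0.8,0, -0.1,-0.04,1.52,0, -0.1,-0.04,1.52,0, -0.1,-0.04,1.52,0]';python3 -m creep '[0,0,0,0, 0,0,0,0, 0,0,0,0, 0,0,0,0]' 255 20;python3 -m creep '[0,0,-0.3,0, 0,0,-0.6,0, -0.4,0,-0.6,0, -0.8,0,-0.6,0, -0.8,0,0,0, -0.8,0,0.4,0, -0.8,0,0.4,0, -0.8,0,0.4,0]'; python3 -c "
from h import *
s=state();im=snap('side','s5');im=im[150:240,235:335];cv2.imwrite('pics/s5z.png',cv2.resize(im[:,:,::-1],None,fx=6,fy=6,interpolation=cv2.INTER_CUBIC))"
```

```text
time: 20.45
eef_pos: [0.6116, -0.0623, 0.1292]
tcp_rot: [0.871, 0.492, 0.01, -0.007]
contact_force: [-0.4, 0.7, 0.6]
opening: 0.491
time: 20.78
eef_pos: [0.6132, -0.0625, 0.1311]
tcp_rot: [0.871, 0.492, 0.012, -0.005]
contact_force: [-0.0, -0.4, 4.8]
opening: 0.213
time: 21.45
eef_pos: [0.601, -0.0794, 0.1175]
tcp_rot: [0.871, 0.492, 0.01, -0.007]
contact_force: [0.8, 0.1, 0.5]
opening: 0.215
t 21.45 tcp [ 0.601  -0.0794  0.1175] zt [ 0.009  0.022 -1.   ] xt [0.516 0.856 0.024] yt [ 0.856 -0.517 -0.003] F [0.8 0.1 0.5] op 0.215
```

View pics/s5z.png

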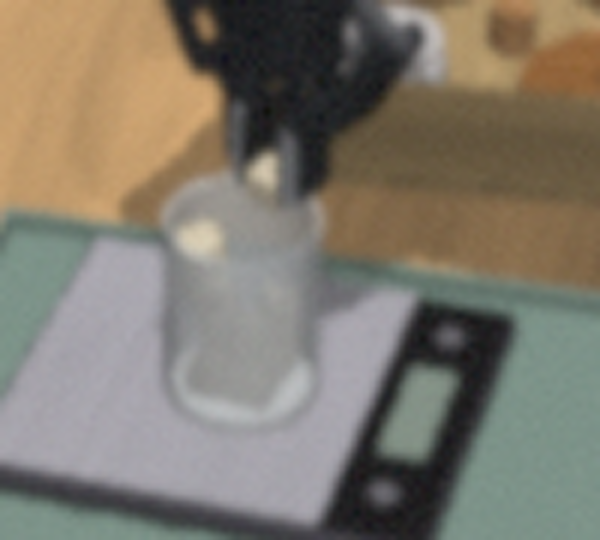

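The tower toppled inside the cup: the next piece now leans against the wall at zoom (200,240). I'll release the held melt in the free gap and look.

```bash
python3 -m creep '[0,0,0,0, 0,0,0,0, 0,0,0,0, 0,0,-1,0, 0,0,-3,0, -1.5,-1.2,-4,0, -3,-2.4,-4,0, -4.5,-3.6,-4,0]' 160; python3 -c "
from h import *
s=state();
im=snap('side','s6');im=im[150:240,235:335];cv2.imwrite('pics/s6z.png',cv2.resize(im[:,:,::-1],None,fx=6,fy=6,interpolation=cv2.INTER_CUBIC))
im=snap('top','t6');im=im[170:240,245:335];cv2.imwrite('pics/t6z.png',cv2.resize(im[:,:,::-1],None,fx=8,fy=8,interpolation=cv2.INTER_CUBIC))
"
```

```text
time: 22.17
eef_pos: [0.4914, -0.1224, 0.2182]
tcp_rot: [0.87, 0.493, 0.012, -0.004]
contact_force: [-0.4, -0.8, 0.0]
opening: 0.373
t 22.17 tcp [ 0.4914 -0.1224  0.2182] zt [ 0.016  0.019 -1.   ] xt [0.514 0.857 0.024] yt [ 0.858 -0.514  0.004] F [-0.4 -0.8  0. ] op 0.373
```

View pics/s6z.png

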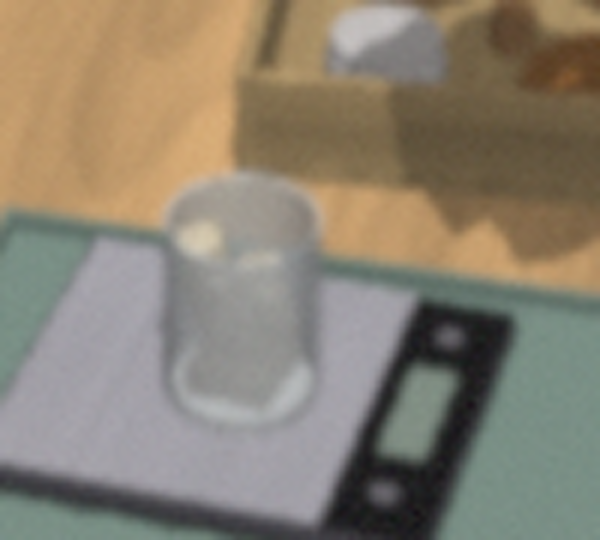

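View pics/t6z.png

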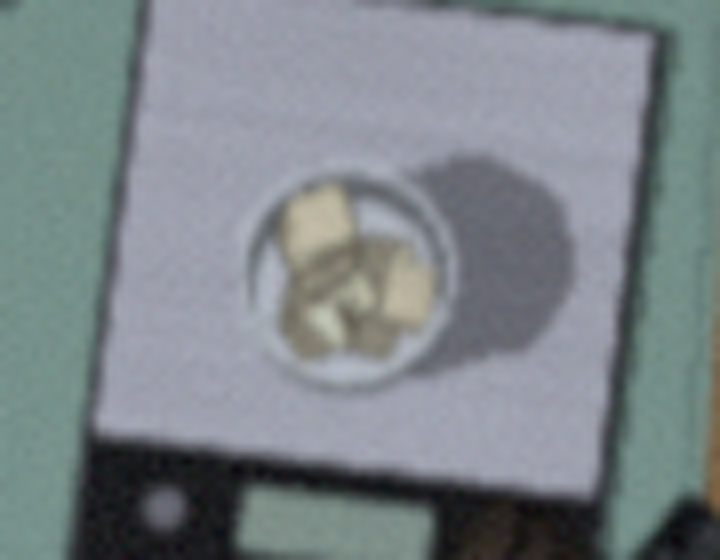

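All ten melts are now below the rim: the side view shows pieces at zoom (200,240) and (255,260) inside the glass, so step 1 holds. The earlier out-of-reach push left a small lasting tilt of about 1.3°. I'll check in free space whether a longer push tilts the tool more.

```bash
python3 -m creep '[0.3,1,-1.5,0, 0.6,2,-3,0, 0.9,3,-4.5,0, 1.2,4,-6,0, 1.6,5.5,-6,0, 2.1,7,-6,0, 2.6,8.5,-6,0, 3,10,-6,0, 3.5,11.5,-6,0, 4,13,-6,0, 4.4,14.5,-6,0, 4.9,16,-6,0, 5.3,17.5,-6,0, 5.8,19,-6,0, 7,23,-6,0, 8,27,-6,0, 9,30,-6,0, 9,30,-6,0, 9,30,-6,0, 9,30,-6,0]'; python3 -c "
from h import *
s=state();print(s['qpos'].round(3))"; python3 -m creep '[3,10,0,0, 3,10,0,0, 3,10,0,0, 3,10,0,0, 3,10,0,0, 3,10,0,0, 3,10,0,0, 3,10,0,0]';python3 -c "
from h import *
s=state();print(s['qpos'].round(3))"
```

```text
time: 23.93
eef_pos: [0.9409, -0.2391, 0.3094]
tcp_rot: [0.871, 0.492, 0.021, 0.004]
contact_force: [1.1, 0.1, 0.7]
opening: 0.373
t 23.93 tcp [ 0.9409 -0.2391  0.3094] zt [ 0.04   0.014 -0.999] xt [0.516 0.856 0.032] yt [ 0.856 -0.516  0.027] F [1.1 0.1 0.7] op 0.373
[-0.36   1.111  0.21   0.028  1.788  0.189]
time: 24.6
eef_pos: [0.9609, -0.2437, 0.261]
tcp_rot: [0.87, 0.491, 0.029, 0.012]
contact_force: [-0.7, 0.5, -0.4]
opening: 0.368
t 24.6 tcp [ 0.9609 -0.2437  0.261 ] zt [ 0.062  0.009 -0.998] xt [0.515 0.856 0.039] yt [ 0.855 -0.517  0.049] F [-0.7  0.5 -0.4] op 0.368
[-0.358  1.161  0.21   0.03   1.715  0.19 ]
```

Pushing outward tilts the tool only about 1.3° per call, so pivoting the cup in the grip is more practical. I'll undo this tilt by pushing the opposite way at the inner limit.

```bash
python3 -m creep '[-0.3,-1.5,-1,0, -0.6,-3,-2,0, -0.9,-4.6,-3,0, -1.2,-6.2,-3,0, -1.5,-7.8,-3,0, -1.8,-9.4,-3,0, -2.1,-11,-3,0, -2.5,-12.6,-3,0, -2.8,-14.2,-3,0, -3.1,-15.8,-3,0, -3.4,-17.4,-3,0, -3.7,-19,-3,0, -4,-20.6,-3,0, -4.3,-22.2,-3,0, -4.6,-24,-3,0, -5,-25,-3,0]'; python3 -c "
from h import *
s=state();print(s['qpos'].round(3))"; python3 -m creep '[-1,-5,0,0, -1,-5,0,0, -1,-5,0,0, -1,-5,0,0]';python3 -c "
from h import *
s=state();print(s['qpos'].round(3))"
```

```text
time: 25.93
eef_pos: [0.3698, -0.0313, 0.3029]
tcp_rot: [0.87, 0.492, 0.03, 0.013]
contact_force: [-0.8, 0.2, 0.9]
opening: 0.374
t 25.93 tcp [ 0.3698 -0.0313  0.3029] zt [ 0.065  0.008 -0.998] xt [0.515 0.856 0.04 ] yt [ 0.855 -0.516  0.051] F [-0.8  0.2  0.9] op 0.374
[-0.382 -0.541  2.196  0.032  1.43   0.157]
time: 26.27
eef_pos: [0.2598, 0.0124, 0.2923]
tcp_rot: [0.87, 0.492, 0.023, 0.006]
contact_force: [0.4, 1.0, -0.7]
opening: 0.371
t 26.27 tcp [0.2598 0.0124 0.2923] zt [ 0.046  0.012 -0.999] xt [0.515 0.856 0.034] yt [ 0.856 -0.516  0.034] F [ 0.4  1.  -0.7] op 0.371
[-0.38  -0.894  2.388  0.028  1.609  0.164]
```

```bash
python3 -m creep '[-1,-5,0,0, -1,-5,0,0, -1,-5,0,0, -1,-5,0,0]';python3 -c "
from h import *
s=state();print(s['qpos'].round(3))"; python3 -m creep '[-1,-5,0,0, -1,-5,0,0, -1,-5,0,0, -1,-5,0,0]';python3 -c "
from h import *
s=state();print(s['qpos'].round(3))"
```

```text
time: 26.6
eef_pos: [0.2466, 0.0684, 0.2952]
tcp_rot: [0.871, 0.492, 0.015, 0.008]
contact_force: [-0.3, -0.4, -0.0]
opening: 0.37
t 26.6 tcp [0.2466 0.0684 0.2952] zt [ 0.034  0.001 -0.999] xt [0.516 0.857 0.018] yt [ 0.856 -0.516  0.028] F [-0.3 -0.4 -0. ] op 0.37
[-0.141 -0.896  2.383  0.006  1.621  0.402]
time: 26.93
eef_pos: [0.2004, 0.1471, 0.2951]
tcp_rot: [0.87, 0.492, 0.003, 0.009]
contact_force: [0.7, 0.6, -0.0]
opening: 0.371
t 26.93 tcp [0.2004 0.1471 0.2951] zt [ 0.014 -0.012 -1.   ] xt [ 0.515  0.857 -0.003] yt [ 0.857 -0.515  0.018] F [ 0.7  0.6 -0. ] op 0.371
[ 0.232 -0.896  2.383 -0.015  1.644  0.772]
```

Tilt is back to about 1°. Plan: grip the cup about 60 mm above its foot and pivot it to about 80° against the crate's tray-side top edge. Then carry it over the jar and finish the pour against the jar rim. First I'll measure that crate edge.

```bash
python3 - <<'E'
from h import *
top=cv2.imread("pics/top0.png");side=cv2.imread("pics/side0.png")
cv2.imwrite("pics/crt.png",cv2.resize(top[180:300,355:475],None,fx=5,fy=5,interpolation=cv2.INTER_CUBIC))
cv2.imwrite("pics/crs.png",cv2.resize(side[115:190,270:370],None,fx=7,fy=7,interpolation=cv2.INTER_CUBIC))
E
```

```text
(no output)
```

View pics/crt.png

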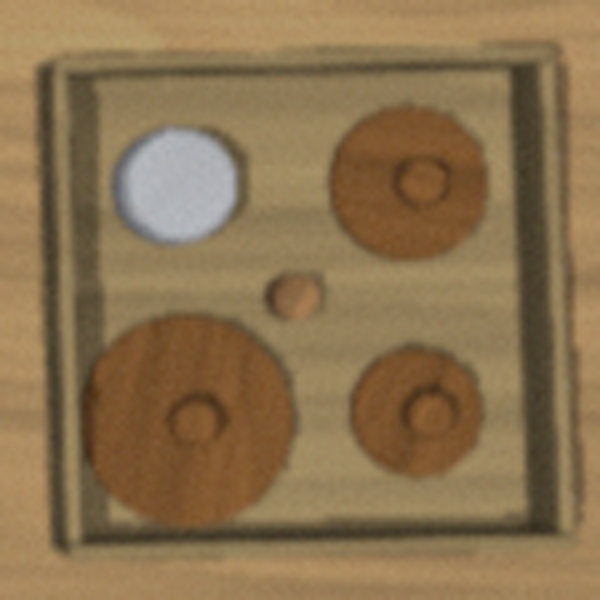

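View pics/crs.png

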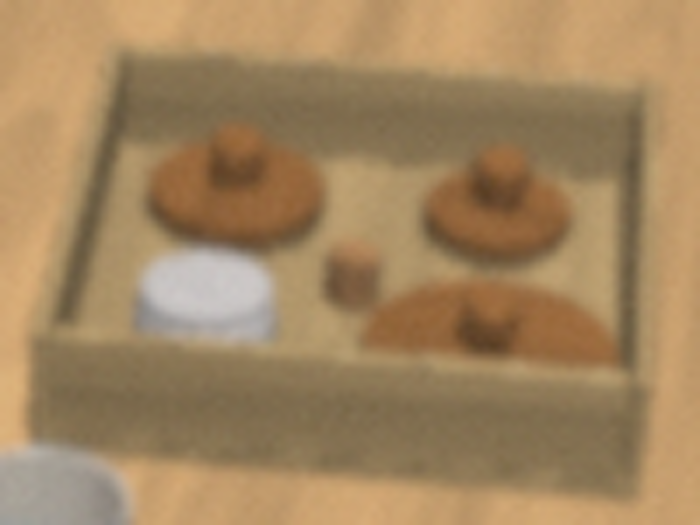

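```bash
python3 - <<'E'
from h import *
for uv in((365.6,192),(368.6,289)): print("top",onz("top",uv,.058).round(4))
for uv in((275,163.8),(362.1,170.2)): print("side",onz("side",uv,.058).round(4))
# model check: crate corners for pose guess
def corners(cx,cy,a,z):
    c,s=np.cos(a),np.sin(a);return [(cx+c*u-s*v,cy+s*u+c*v,z) for u,v in((.125,.125),(-.125,.125),(-.125,-.125),(.125,-.125))]
for n in("top","side"):
    im=cv2.imread(f"pics/{n}0.png");S=5
    b=cv2.resize(im,None,fx=S,fy=S,interpolation=cv2.INTER_CUBIC)
    for z in(.0,.058):
        P=np.array([proj(n,p) for p in corners(.5325,-.3795,np.radians(2.6),z)])
        cv2.polylines(b,[np.round((P+.5)*S).astype(int)],True,(0,0,255) if z else (255,0,0),1)
    x0,y0,w,h=((355,180,120,120) if n=="top" else (265,110,110,80))
    cv2.imwrite(f"pics/cm{n}.png",b[y0*S:(y0+h)*S,x0*S:(x0+w)*S])
E
```

```text
top [ 0.6507 -0.2547  0.058 ]
top [ 0.4109 -0.2649  0.058 ]
side [ 0.6461 -0.2427  0.058 ]
side [ 0.4044 -0.2578  0.058 ]
```

View pics/cmtop.png

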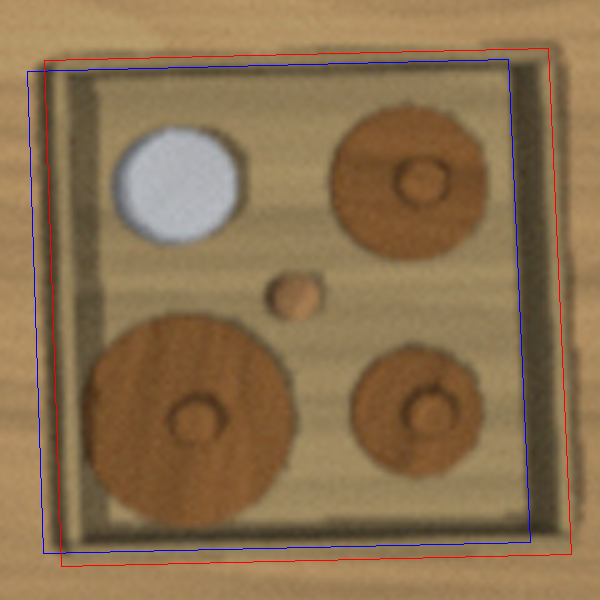

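View pics/cmside.png

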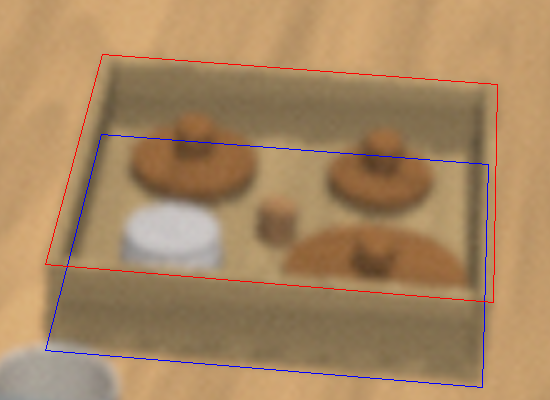

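```bash
python3 -c "
from h import *
s=state();go(.61,-.0645,.2,2.4)"
```

```text
t 26.93 tcp [0.2004 0.1471 0.2951] zt [ 0.014 -0.012 -1.   ] xt [ 0.515  0.857 -0.003] yt [ 0.857 -0.515  0.018] F [ 0.7  0.6 -0. ] op 0.371
go (0.61, -0.0645, 0.2) units [ 1.2  18.33  4.13] turn -6.69 dist mm 471 q6 0.77
```

```bash
python3 -m creep '[0.1,1.6,0,-0.5, 0.2,3.2,0.3,-1, 0.3,4.8,0.6,-2, 0.4,6.4,0.9,-3, 0.5,8,1.2,-4, 0.6,9.6,1.6,-5, 0.7,11.2,2,-6, 0.8,12.8,2.4,-6.7, 0.9,14.4,3,-6.7, 1,16,3.5,-6.7, 1.1,17.5,4,-6.7, 1.2,18.33,4.1,-6.7, 1.2,18.33,4.1,-6.7, 1.2,18.33,4.1,-6.7]' 0 20; python3 -c "
from h import *
s=state();go(.61,-.0645,.058,2.4)"
```

```text
time: 28.1
eef_pos: [0.6108, -0.0676, 0.1983]
tcp_rot: [0.693, 0.721, -0.001, 0.009]
contact_force: [1.2, 1.1, 0.2]
opening: 1.0
t 28.1 tcp [ 0.6108 -0.0676  0.1983] zt [ 0.011 -0.014 -1.   ] xt [-0.041  0.999 -0.014] yt [0.999 0.041 0.011] F [1.2 1.1 0.2] op 1.0
go (0.61, -0.0645, 0.058) units [ 0.2  -0.09  5.61] turn -0.01 dist mm 140 q6 -0.31
```

```bash
python3 -m creep '[0.1,-0.05,1.2,0, 0.2,-0.09,2.4,0, 0.2,-0.09,3.6,0, 0.2,-0.09,4.8,0, 0.2,-0.09,5.6,0, 0.2,-0.09,5.6,0, 0.2,-0.09,5.6,0]'; python3 -c "
from h import *
s=state();go(.61,-.0645,.058,2.4)"; python3 -m creep '[0,0,0,0, 0,0,0,0, 0,0,0,0, 0,0,0,0, 0,0,0,0]' 255 20;python3 -c "
from h import *
s=state();im=snap('side','s7');im=im[120:240,215:335];cv2.imwrite('pics/s7z.png',cv2.resize(im[:,:,::-1],None,fx=5,fy=5,interpolation=cv2.INTER_CUBIC))"
```

```text
time: 28.68
eef_pos: [0.6076, -0.0631, 0.0579]
tcp_rot: [0.692, 0.722, -0.002, 0.008]
contact_force: [-0.1, 0.1, 0.4]
opening: 0.997
t 28.68 tcp [ 0.6076 -0.0631  0.0579] zt [ 0.009 -0.013 -1.   ] xt [-0.042  0.999 -0.014] yt [0.999 0.042 0.009] F [-0.1  0.1  0.4] op 0.997
go (0.61, -0.0645, 0.058) units [-0.06  0.09 -0.  ] turn 0.0 dist mm 3 q6 -0.3
time: 29.1
eef_pos: [0.6105, -0.0641, 0.0609]
tcp_rot: [0.692, 0.722, -0.0, 0.01]
contact_force: [0.5, 0.8, 7.5]
opening: 0.781
t 29.1 tcp [ 0.6105 -0.0641  0.0609] zt [ 0.015 -0.015 -1.   ] xt [-0.041  0.999 -0.015] yt [0.999 0.042 0.014] F [0.5 0.8 7.5] op 0.781
```

View pics/s7z.png

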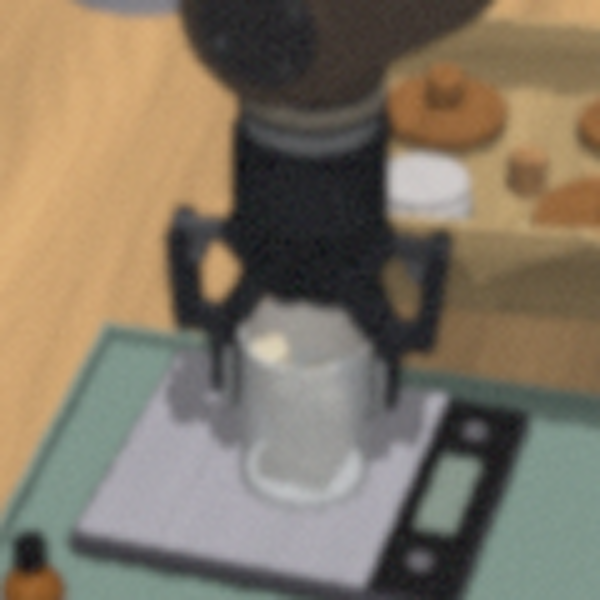

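Gripped: opening 0.78 is 66 mm, and the pads sit around the cup's upper half. I'll lift and carry it gently to the crate edge.

```bash
python3 -m creep '[0,0,-0.5,0, 0,0,-1.2,0, 0,0,-2,0, 0,0,-2.6,0, 0,0,-2.8,0, 0,0,-2.8,0]'; python3 -c "
from h import *
s=state();go(.47,-.24,.115,2.4)"
```

```text
time: 29.65
eef_pos: [0.6085, -0.063, 0.1297]
tcp_rot: [0.692, 0.722, -0.001, 0.01]
contact_force: [-0.7, 0.2, -1.8]
opening: 0.78
t 29.65 tcp [ 0.6085 -0.063   0.1297] zt [ 0.013 -0.015 -1.   ] xt [-0.042  0.999 -0.015] yt [0.999 0.042 0.013] F [-0.7  0.2 -1.8] op 0.78
go (0.47, -0.24, 0.115) units [-6.83 -5.84  0.62] turn -0.0 dist mm 225 q6 -0.3
```

```bash
python3 -m creep '[-0.5,-0.4,0,0, -1.2,-1,0,0, -2,-1.7,0,0, -2.9,-2.4,0,0, -3.8,-3.2,0,0, -4.7,-4,0,0, -5.5,-4.7,0,0, -6.2,-5.3,0.2,0, -6.6,-5.7,0.4,0, -6.83,-5.84,0.62,0, -6.83,-5.84,0.62,0, -6.83,-5.84,0.62,0]'; python3 -c "
from h import *
s=state();go(.47,-.24,.094,2.4)
im=snap('side','s8');im=im[100:220,255:395];cv2.imwrite('pics/s8z.png',cv2.resize(im[:,:,::-1],None,fx=5,fy=5,interpolation=cv2.INTER_CUBIC))
im=snap('top','t8')"
```

```text
time: 30.65
eef_pos: [0.4684, -0.239, 0.1117]
tcp_rot: [0.692, 0.721, -0.002, 0.007]
contact_force: [-1.1, 0.3, -1.3]
opening: 0.78
t 30.65 tcp [ 0.4684 -0.239   0.1117] zt [ 0.008 -0.012 -1.   ] xt [-0.041  0.999 -0.012] yt [0.999 0.041 0.007] F [-1.1  0.3 -1.3] op 0.78
go (0.47, -0.24, 0.094) units [-0.03  0.06  0.71] turn -0.01 dist mm 18 q6 -0.7
```

View pics/s8z.png

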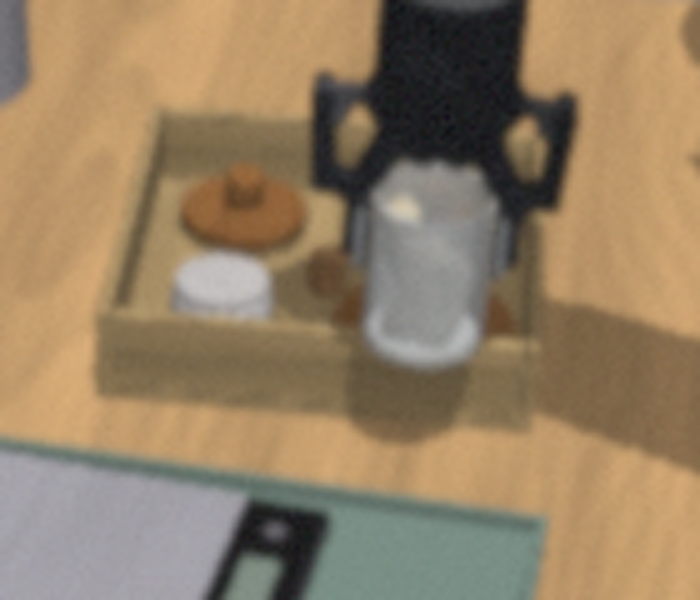

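```bash
python3 -m creep '[0,0.05,0.4,0, 0,0.05,0.73,0, 0.33,0.05,0.92,0, 0.66,0.05,1.12,0, 0.96,0.05,1.43,0, 0.96,0.05,1.43,0]'; python3 -c "
from h import *
s=state()
im=snap('side','s9');im=im[100:220,255:395];cv2.imwrite('pics/s9z.png',cv2.resize(im[:,:,::-1],None,fx=5,fy=5,interpolation=cv2.INTER_CUBIC))"
```

```text
time: 31.25
eef_pos: [0.4698, -0.214, 0.076]
tcp_rot: [0.692, 0.722, -0.001, 0.008]
contact_force: [0.2, 1.9, 2.0]
opening: 0.778
t 31.25 tcp [ 0.4698 -0.214   0.076 ] zt [ 0.01  -0.012 -1.   ] xt [-0.043  0.999 -0.012] yt [0.999 0.043 0.009] F [0.2 1.9 2. ] op 0.778
```

View pics/s9z.png

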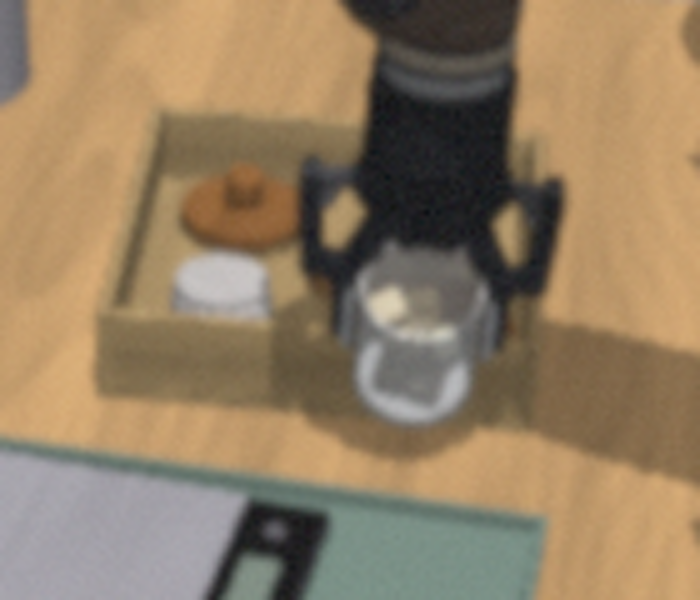

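The cup pivots cleanly in the grip: the top now leans toward the tray and the mouth centre is at zoom (420,300), with only about 4 N of contact force. I'll continue to about 65°.

```bash
python3 -m creep '[0.15,0,0.16,0, 0.3,0,0.32,0, 0.4,0,0.5,0, 0.52,0,0.75,0, 0.62,0,1.02,0, 0.68,0,1.3,0, 0.68,0,1.3,0, 0.68,0,1.3,0]'; python3 -c "
from h import *
s=state()
im=snap('side','s10');im=im[100:220,255:395];cv2.imwrite('pics/s10z.png',cv2.resize(im[:,:,::-1],None,fx=5,fy=5,interpolation=cv2.INTER_CUBIC))"
```

```text
time: 31.97
eef_pos: [0.4677, -0.1982, 0.0423]
tcp_rot: [0.692, 0.721, -0.002, 0.006]
contact_force: [-1.3, 4.2, -0.8]
opening: 0.766
t 31.97 tcp [ 0.4677 -0.1982  0.0423] zt [ 0.006 -0.01  -1.   ] xt [-0.041  0.999 -0.01 ] yt [0.999 0.041 0.006] F [-1.3  4.2 -0.8] op 0.766
```

View pics/s10z.png

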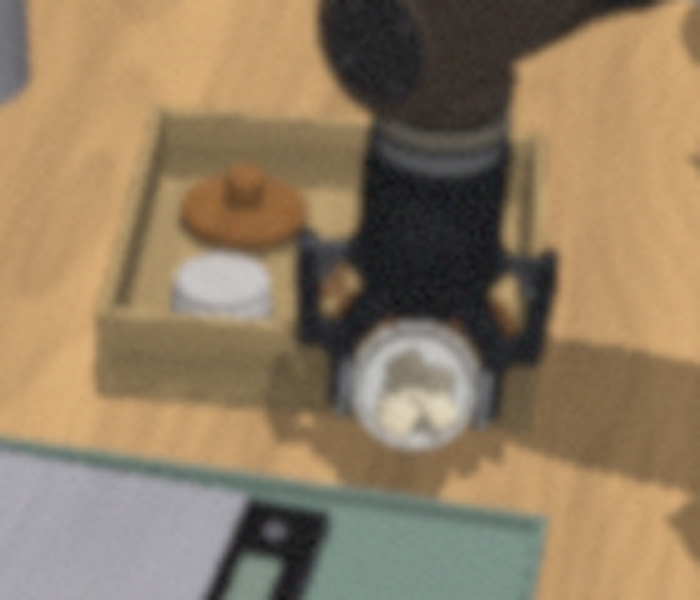

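The mouth now faces the camera almost end-on, at zoom (415,385), which means a tilt of about 57°. All the melts are still inside. I'll back off, lift and carry it gently to the jar.

```bash
python3 -m creep '[0.2,0,-0.5,0, 0.4,0,-1.3,0, 0.5,0,-2.3,0, 0.6,0,-3.3,0, 0.6,0,-4.2,0, 0.6,0,-4.8,0, 0.6,0,-5,0, 0.6,0,-5,0]' - 35; python3 -c "
from h import *
s=state();go(.629,.215,.165,2.4)"
```

```text
time: 32.68
eef_pos: [0.4681, -0.1839, 0.1704]
tcp_rot: [0.692, 0.722, -0.002, 0.01]
contact_force: [-0.2, 0.2, -2.0]
opening: 0.764
t 32.68 tcp [ 0.4681 -0.1839  0.1704] zt [ 0.013 -0.016 -1.   ] xt [-0.041  0.999 -0.017] yt [0.999 0.041 0.012] F [-0.2  0.2 -2. ] op 0.764
go (0.629, 0.215, 0.165) units [15.68  7.09  0.03] turn -0.0 dist mm 430 q6 -0.61
```

```bash
python3 -m creep '[0.6,0.3,-0.2,0, 1.6,0.7,-0.2,0, 2.8,1.3,-0.2,0, 4.2,1.9,-0.2,0, 5.6,2.5,-0.2,0, 7,3.2,-0.2,0, 8.4,3.8,-0.2,0, 9.7,4.4,-0.2,0, 10.9,4.9,-0.2,0, 12,5.4,-0.2,0, 13,5.9,-0.2,0, 13.8,6.3,-0.2,0, 14.5,6.6,-0.2,0, 15,6.8,-0.2,0, 15.4,7,-0.2,0, 15.65,7.07,-0.2,0, 15.65,7.07,-0.2,0, 15.65,7.07,-0.2,0]'; python3 -c "
from h import *
s=state();go(.629,.2276,.130,2.4)
im=snap('side','s11');cv2.imwrite('pics/s11z.png',cv2.resize(im[180:350,170:330][:,:,::-1],None,fx=4,fy=3.5,interpolation=cv2.INTER_CUBIC))
im=snap('top','t11');cv2.imwrite('pics/t11z.png',cv2.resize(im[140:280,110:260][:,:,::-1],None,fx=4,fy=4,interpolation=cv2.INTER_CUBIC))"
```

```text
time: 34.18
eef_pos: [0.6274, 0.2149, 0.1694]
tcp_rot: [0.692, 0.722, -0.002, 0.008]
contact_force: [-0.0, -0.4, -2.0]
opening: 0.765
t 34.18 tcp [0.6274 0.2149 0.1694] zt [ 0.008 -0.014 -1.   ] xt [-0.041  0.999 -0.015] yt [0.999 0.042 0.008] F [-0.  -0.4 -2. ] op 0.765
go (0.629, 0.2276, 0.13) units [0.53 0.07 1.57] turn -0.0 dist mm 41 q6 0.15
```

View pics/s11z.png

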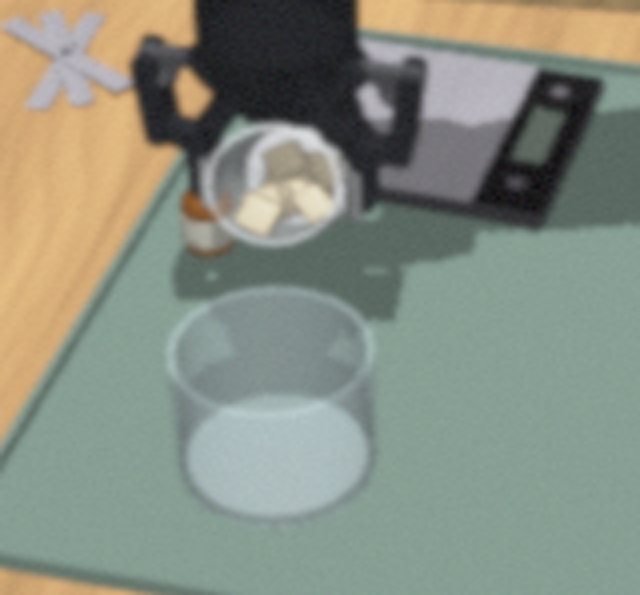

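View pics/t11z.png

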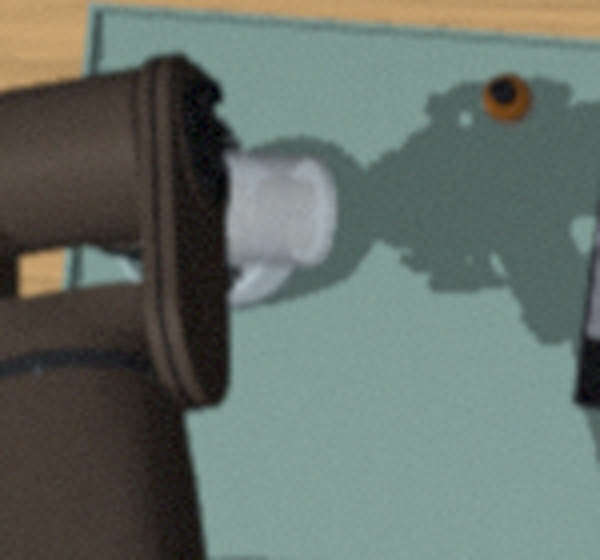

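```bash
python3 -m creep '[0.2,0.05,0.5,0, 0.4,0.07,1,0, 0.5,0.07,1.4,0, 0.53,0.07,1.6,0, 0.7,0.07,1.75,0, 0.86,0.07,1.86,0, 1.02,0.07,1.98,0, 1.02,0.07,1.98,0]' - 20; python3 -c "
from h import *
s=state()
im=snap('side','s12');cv2.imwrite('pics/s12z.png',cv2.resize(im[180:350,170:330][:,:,::-1],None,fx=4,fy=3.5,interpolation=cv2.INTER_CUBIC))"
```

```text
time: 34.95
eef_pos: [0.6296, 0.2417, 0.1211]
tcp_rot: [0.692, 0.722, -0.0, 0.009]
contact_force: [-0.6, 1.7, 4.4]
opening: 0.756
t 34.95 tcp [0.6296 0.2417 0.1211] zt [ 0.012 -0.012 -1.   ] xt [-0.043  0.999 -0.013] yt [0.999 0.043 0.012] F [-0.6  1.7  4.4] op 0.756
```

View pics/s12z.png

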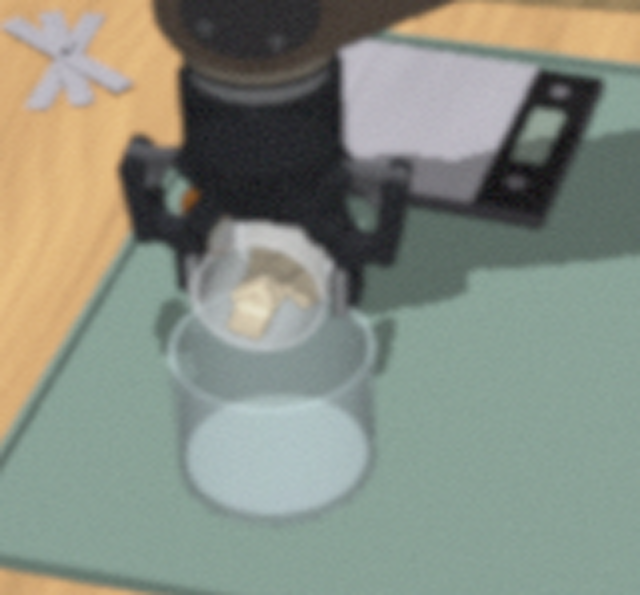

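```bash
python3 -m creep '[0.12,0,0.15,0, 0.24,0,0.3,0, 0.36,0,0.46,0, 0.36,0,0.46,0, 0.36,0,0.46,0]'; python3 -c "
from h import *
s=state()
im=snap('side','s13');cv2.imwrite('pics/s13z.png',cv2.resize(im[180:350,170:330][:,:,::-1],None,fx=4,fy=3.5,interpolation=cv2.INTER_CUBIC))"
```

```text
time: 35.42
eef_pos: [0.6286, 0.249, 0.108]
tcp_rot: [0.692, 0.722, -0.002, 0.008]
contact_force: [1.9, 1.4, 2.8]
opening: 0.749
t 35.42 tcp [0.6286 0.249  0.108 ] zt [ 0.01  -0.014 -1.   ] xt [-0.042  0.999 -0.014] yt [0.999 0.042 0.009] F [1.9 1.4 2.8] op 0.749
```

View pics/s13z.png

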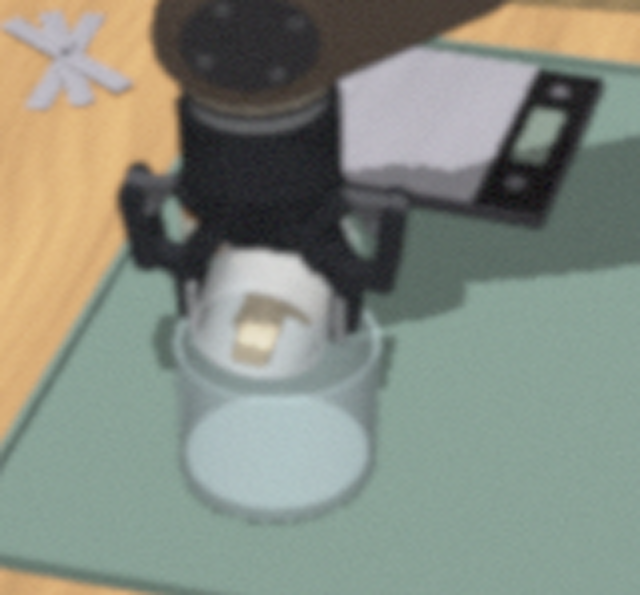

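```bash
python3 -m creep '[0,0,0.15,0, -0.02,0,0.3,0, -0.05,0,0.45,0, -0.1,0,0.54,0, -0.1,0,0.54,0]'; python3 -c "
from h import *
s=state()
im=snap('side','s14');cv2.imwrite('pics/s14z.png',cv2.resize(im[180:350,170:330][:,:,::-1],None,fx=4,fy=3.5,interpolation=cv2.INTER_CUBIC))"
```

```text
time: 35.88
eef_pos: [0.6298, 0.2469, 0.0961]
tcp_rot: [0.692, 0.721, -0.0, 0.009]
contact_force: [1.1, 2.3, 6.5]
opening: 0.75
t 35.88 tcp [0.6298 0.2469 0.0961] zt [ 0.012 -0.012 -1.   ] xt [-0.041  0.999 -0.013] yt [0.999 0.041 0.012] F [1.1 2.3 6.5] op 0.75
```

View pics/s14z.png

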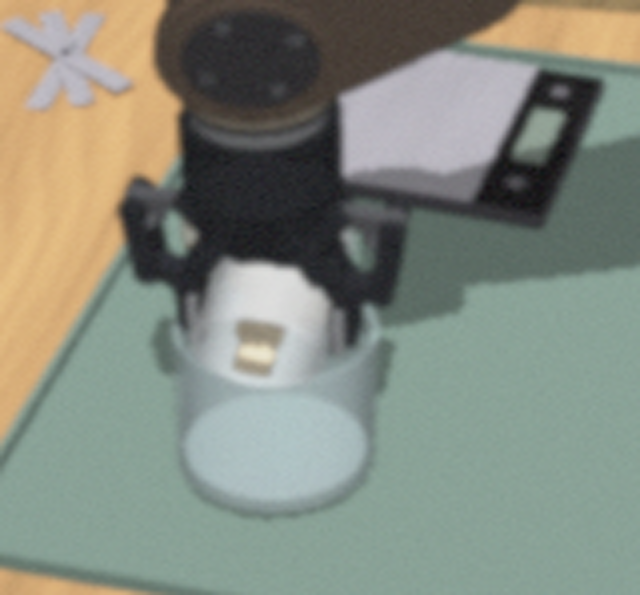

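The cup is past 100° above the jar and the jar hasn't moved. One melt is visible near the mouth at zoom (258,345). I'll grip firmer, lift slightly off the rim and shake along the axis.

```bash
python3 -m creep '[0,0,-0.2,0, 0.3,0,-0.2,0, -0.3,0,-0.2,0, 0.3,0,-0.2,0, -0.3,0,-0.2,0, 0.3,0,-0.2,0, -0.3,0,-0.2,0, 0,0,-0.2,0, 0,0,-0.2,0]' - 60; python3 -c "
from h import *
s=state()
im=snap('side','s15');cv2.imwrite('pics/s15z.png',cv2.resize(im[180:350,170:330][:,:,::-1],None,fx=4,fy=3.5,interpolation=cv2.INTER_CUBIC))"
```

```text
time: 36.68
eef_pos: [0.6279, 0.248, 0.0994]
tcp_rot: [0.692, 0.722, -0.002, 0.007]
contact_force: [0.1, 1.7, 1.3]
opening: 0.747
t 36.68 tcp [0.6279 0.248  0.0994] zt [ 0.008 -0.013 -1.   ] xt [-0.041  0.999 -0.013] yt [0.999 0.041 0.007] F [0.1 1.7 1.3] op 0.747
```

View pics/s15z.png

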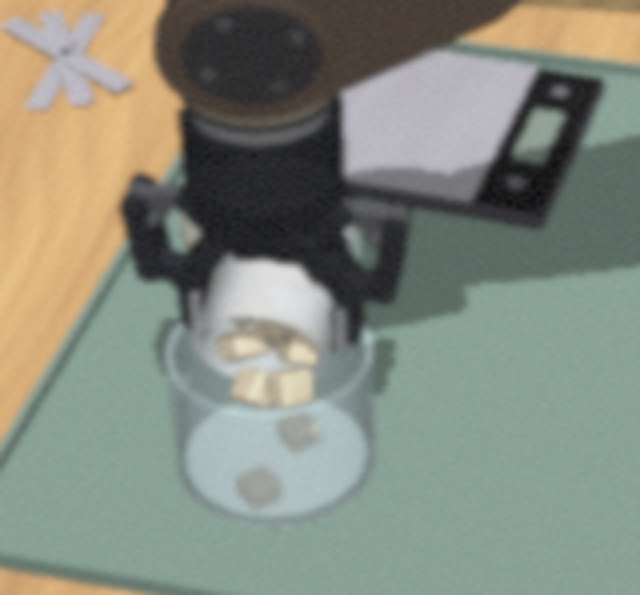

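The shake works: two melts are on the jar floor and more are at the mouth. I'll shake again.

```bash
python3 -m creep '[0.3,0,0,0, -0.3,0,0,0, 0.3,0,0,0, -0.3,0,0,0, 0.3,0,0,0, -0.3,0,0,0, 0.3,0,0,0, -0.3,0,0,0, 0,0,0,0, 0,0,0,0]' ; python3 -c "
from h import *
s=state()
im=snap('side','s16');cv2.imwrite('pics/s16z.png',cv2.resize(im[180:350,170:330][:,:,::-1],None,fx=4,fy=3.5,interpolation=cv2.INTER_CUBIC))"
```

```text
time: 37.57
eef_pos: [0.6283, 0.2481, 0.0997]
tcp_rot: [0.692, 0.722, -0.002, 0.008]
contact_force: [0.1, 0.5, 0.4]
opening: 0.744
t 37.57 tcp [0.6283 0.2481 0.0997] zt [ 0.009 -0.013 -1.   ] xt [-0.042  0.999 -0.013] yt [0.999 0.042 0.008] F [0.1 0.5 0.4] op 0.744
```

View pics/s16z.png

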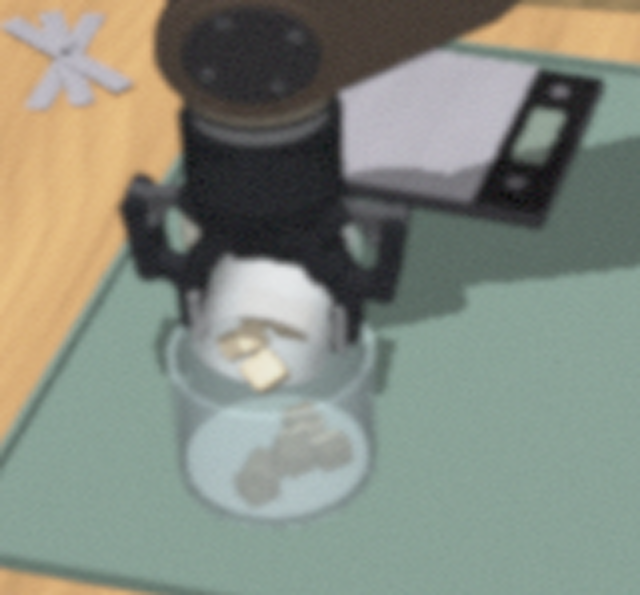

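```bash
python3 -m creep '[0.35,0,0,0, -0.35,0,0,0, 0.35,0,0,0, -0.35,0,0,0, 0.35,0,0,0, -0.35,0,0,0, 0.35,0,0,0, -0.35,0,0,0, 0.35,0,0,0, -0.35,0,0,0, 0,0,0,0, 0,0,0,0]' ; python3 -c "
from h import *
s=state()
im=snap('side','s17');cv2.imwrite('pics/s17z.png',cv2.resize(im[180:350,170:330][:,:,::-1],None,fx=4,fy=3.5,interpolation=cv2.INTER_CUBIC))"
```

```text
time: 38.62
eef_pos: [0.6284, 0.2481, 0.0999]
tcp_rot: [0.692, 0.722, -0.001, 0.008]
contact_force: [-0.5, 0.3, 0.3]
opening: 0.746
t 38.62 tcp [0.6284 0.2481 0.0999] zt [ 0.009 -0.013 -1.   ] xt [-0.042  0.999 -0.013] yt [0.999 0.042 0.009] F [-0.5  0.3  0.3] op 0.746
```

View pics/s17z.png

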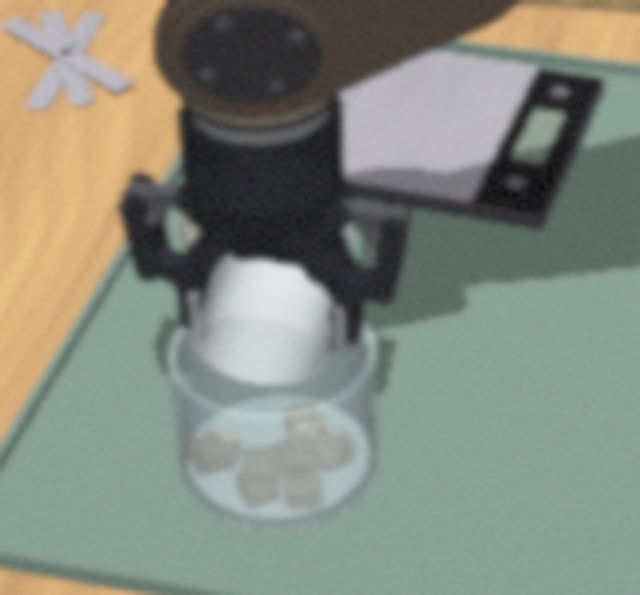

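The cup looks empty, with the melts lying in the jar. I'll lift straight up and look.

```bash
python3 -m creep '[0.35,0,0,0, -0.35,0,0,0, 0.35,0,0,0, -0.35,0,0,0, 0,0,-0.5,0, 0,0,-1.2,0, 0,0,-2.2,0, 0,0,-3.2,0, 0,0,-3.6,0, 0,0,-3.6,0, 0,0,-3.6,0]' ; python3 -c "
from h import *
s=state()
im=snap('side','s18');cv2.imwrite('pics/s18z.png',cv2.resize(im[150:350,150:340][:,:,::-1],None,fx=4,fy=3,interpolation=cv2.INTER_CUBIC))"
```

```text
time: 39.58
eef_pos: [0.6277, 0.2483, 0.1901]
tcp_rot: [0.692, 0.722, -0.001, 0.008]
contact_force: [-0.6, 0.2, -1.1]
opening: 0.744
t 39.58 tcp [0.6277 0.2483 0.1901] zt [ 0.01  -0.013 -1.   ] xt [-0.042  0.999 -0.014] yt [0.999 0.042 0.009] F [-0.6  0.2 -1.1] op 0.744
```

View pics/s18z.png

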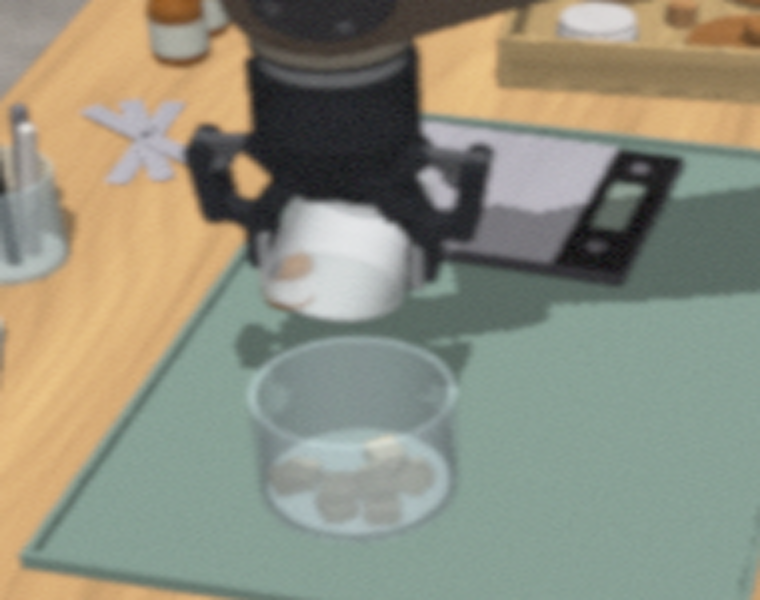

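The wrist force is -1.1 N, the empty cup's weight, and the melts lie in the jar. To right the cup I'll lay it on the tray beside the scale, hook its foot on the scale's edge and roll it upright onto the pan. First I'll measure that edge and check the jar from above.

```bash
python3 - <<'E'
from h import *
for uv in((263.5,165.9),(254.7,241.2)): print("top edge",onz("top",uv,.025).round(4))
# side view corners of scale left edge (+y side): side0z (190,155),(433,207)
for uv in((190/3.2+170,152/3.2+180),(433/3.2+170,193/3.2+180)): print("side edge",onz("side",uv,.025).round(4))
state();go(.60,.12,.16,-6.7)
E
```

```text
top edge [0.7162 0.0034 0.025 ]
top edge [0.5222 0.0213 0.025 ]
side edge [0.7115 0.0131 0.025 ]
side edge [0.5205 0.0249 0.025 ]
t 39.63 tcp [0.6269 0.248  0.1884] zt [ 0.007 -0.014 -1.   ] xt [-0.042  0.999 -0.014] yt [0.999 0.042 0.006] F [ 0.5  0.2 -1.4] op 0.746
go (0.6, 0.12, 0.16) units [-5.05 -1.3   1.2 ] turn 1.82 dist mm 134 q6 0.2
```

```bash
python3 -m creep '[-0.6,-0.2,0,0.4, -1.6,-0.4,0,0.8, -2.8,-0.7,0,1.2, -4,-1,0.3,1.58, -5.1,-1.3,0.8,1.58, -5.85,-1.33,1.3,1.58, -5.85,-1.33,2.5,1.58, -5.85,-1.33,3.7,1.58, -5.85,-1.33,4.9,1.58, -5.85,-1.33,5.6,1.58, -5.85,-1.33,5.6,1.58, -5.85,-1.33,5.6,1.58]' - 30; python3 -c "
from h import *
s=state();go(.60,.10,.0135,-5.5)
im=snap('side','s19');cv2.imwrite('pics/s19z.png',cv2.resize(im[150:350,150:340][:,:,::-1],None,fx=4,fy=3,interpolation=cv2.INTER_CUBIC))
im=snap('top','t19');cv2.imwrite('pics/t19z.png',cv2.resize(im[140:280,110:260][:,:,::-1],None,fx=4,fy=4,interpolation=cv2.INTER_CUBIC))"
```

```text
time: 40.63
eef_pos: [0.5996, 0.0983, 0.0487]
tcp_rot: [0.74, 0.672, -0.003, 0.006]
contact_force: [1.2, 0.2, -1.4]
opening: 0.746
t 40.63 tcp [0.5996 0.0983 0.0487] zt [ 0.003 -0.014 -1.   ] xt [ 0.096  0.995 -0.013] yt [ 0.995 -0.096  0.004] F [ 1.2  0.2 -1.4] op 0.746
go (0.6, 0.1, 0.0135) units [0.09 0.   1.41] turn -0.01 dist mm 35 q6 0.11
```

View pics/s19z.png

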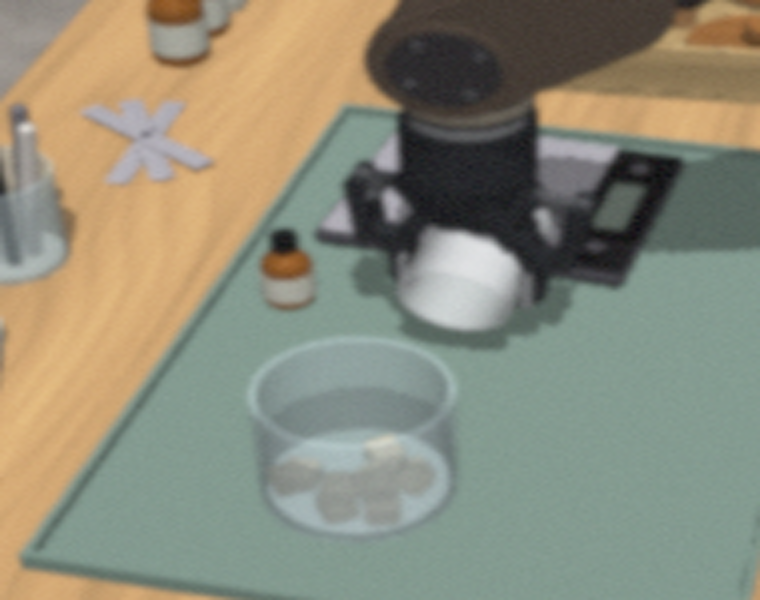

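View pics/t19z.png

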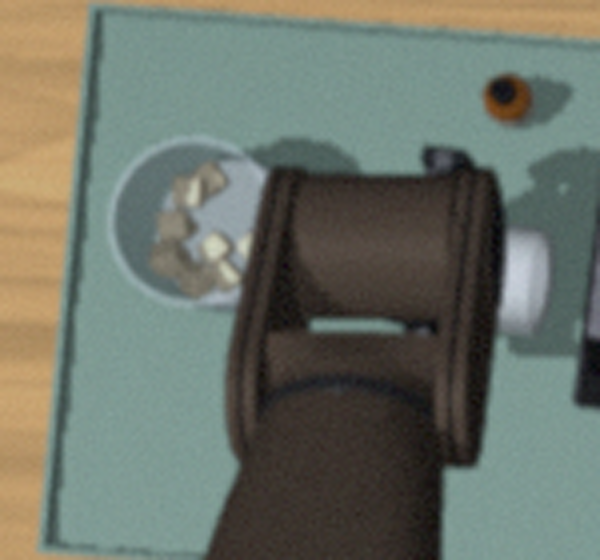

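```bash
python3 -m creep '[0.05,0,0.4,0, 0.09,0,0.8,0, 0.09,0,1.1,0, 0.09,0,1.3,0, 0.09,0,1.4,0, 0.09,0,1.4,0]' - 20; python3 -c "
from h import *
s=state()
im=snap('side','s20');cv2.imwrite('pics/s20z.png',cv2.resize(im[180:290,200:330][:,:,::-1],None,fx=5,fy=5,interpolation=cv2.INTER_CUBIC))
im=snap('top','t20');cv2.imwrite('pics/t20z.png',cv2.resize(im[160:260,180:300][:,:,::-1],None,fx=5,fy=5,interpolation=cv2.INTER_CUBIC))"
```

```text
time: 41.23
eef_pos: [0.6017, 0.1001, 0.0156]
tcp_rot: [0.74, 0.672, -0.002, 0.008]
contact_force: [-0.3, -0.4, -2.2]
opening: 0.745
t 41.23 tcp [0.6017 0.1001 0.0156] zt [ 0.007 -0.014 -1.   ] xt [ 0.096  0.995 -0.013] yt [ 0.995 -0.096  0.009] F [-0.3 -0.4 -2.2] op 0.745
```

View pics/s20z.png

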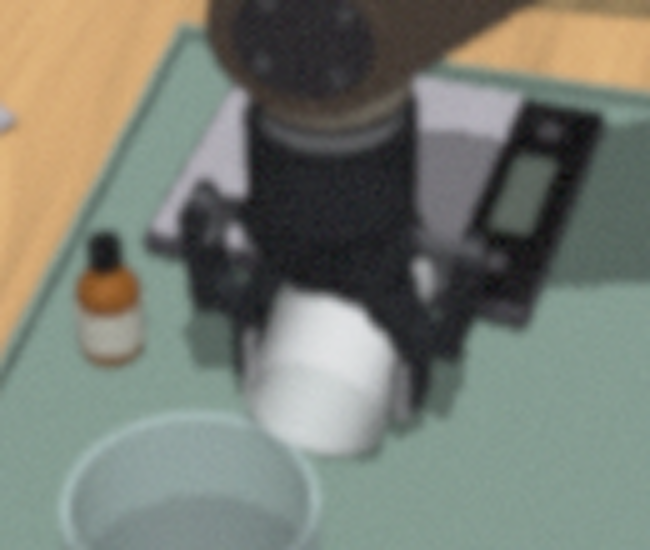

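View pics/t20z.png

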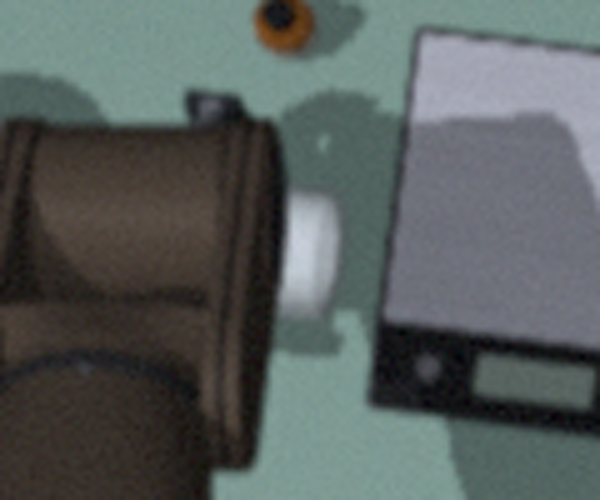

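```bash
python3 -m creep '[0,0,0.12,0, 0,0,0.25,0, 0,0,0.35,0, 0,0,0.35,0]' - 20; python3 -c "
from h import *
s=state()
im=snap('side','s21');cv2.imwrite('pics/s21z.png',cv2.resize(im[180:290,200:330][:,:,::-1],None,fx=5,fy=5,interpolation=cv2.INTER_CUBIC))"
```

```text
time: 41.67
eef_pos: [0.6038, 0.0998, 0.0134]
tcp_rot: [0.74, 0.673, -0.002, 0.008]
contact_force: [-11.6, -1.9, 23.7]
opening: 0.746
t 41.67 tcp [0.6038 0.0998 0.0134] zt [ 0.008 -0.014 -1.   ] xt [ 0.095  0.995 -0.013] yt [ 0.995 -0.095  0.009] F [-11.6  -1.9  23.7] op 0.746
```

View pics/s21z.png

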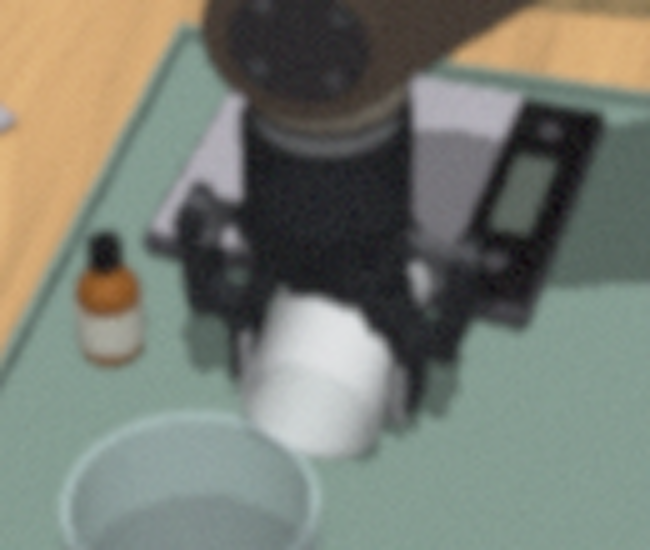

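Pressing further gives 24 N, so the grip is off-centre and the cup isn't turning there. I'll ease up and open a little so the cup drops flat on the tray between the jaws, then look and regrip.

```bash
python3 -m creep '[0,0,-0.15,0, 0,0,-0.3,0, 0,0,-0.3,0]'; python3 -c "
from h import *
state()";  python3 -m creep '[0,0,0,0, 0,0,0,0, 0,0,0,0, 0,0,0,0, 0,0,0,0, 0,0,0,0]' 20 20; python3 -c "
from h import *
s=state()
im=snap('side','s22');cv2.imwrite('pics/s22z.png',cv2.resize(im[180:290,200:330][:,:,::-1],None,fx=5,fy=5,interpolation=cv2.INTER_CUBIC))
im=snap('top','t22');cv2.imwrite('pics/t22z.png',cv2.resize(im[160:260,180:300][:,:,::-1],None,fx=5,fy=5,interpolation=cv2.INTER_CUBIC))"
```

```text
time: 41.97
eef_pos: [0.6032, 0.1001, 0.0164]
tcp_rot: [0.74, 0.672, -0.0, 0.009]
contact_force: [0.1, -0.0, -2.0]
opening: 0.743
t 41.97 tcp [0.6032 0.1001 0.0164] zt [ 0.011 -0.014 -1.   ] xt [ 0.096  0.995 -0.012] yt [ 0.995 -0.096  0.013] F [ 0.1 -0.  -2. ] op 0.743
time: 42.47
eef_pos: [0.6024, 0.1001, 0.0152]
tcp_rot: [0.74, 0.672, -0.001, 0.008]
contact_force: [-0.0, -0.9, -0.3]
opening: 0.922
t 42.47 tcp [0.6024 0.1001 0.0152] zt [ 0.009 -0.014 -1.   ] xt [ 0.096  0.995 -0.013] yt [ 0.995 -0.096  0.01 ] F [-0.  -0.9 -0.3] op 0.922
```

View pics/s22z.png

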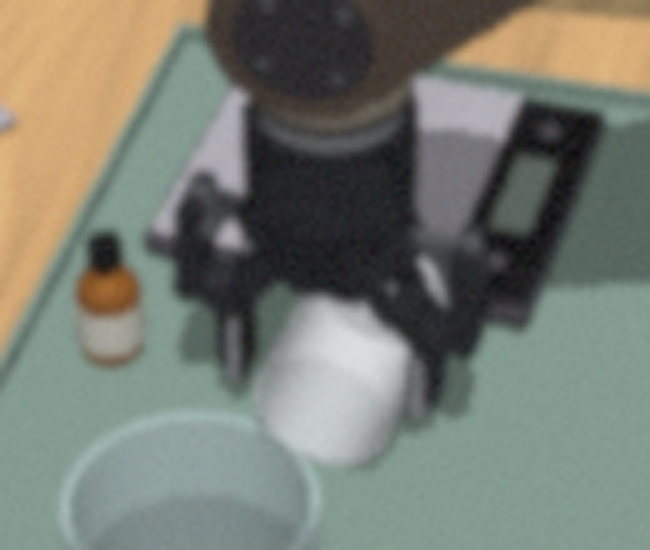

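View pics/t22z.png

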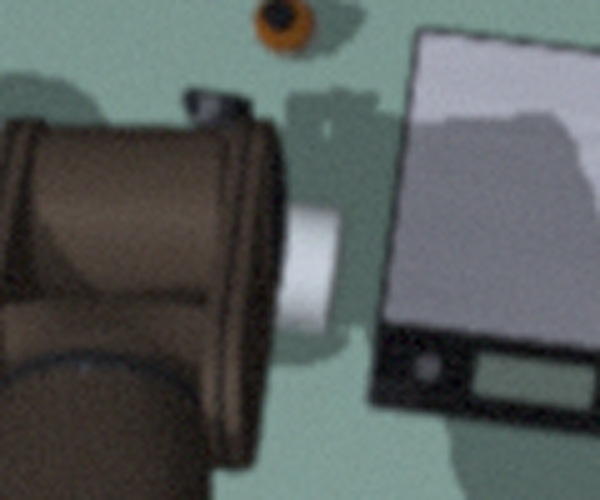

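```bash
python3 - <<'E'
from h import *
p=onz("top",(337/5+180-.4,268/5+160-.4),.045); print("foot end",p)
p2=onz("top",(337/5+180-.4,268/5+160-.4),.07); print(p2)
# mouth lower edge in side view (335,465)->
print("mouth bottom side",onz("side",(335/5+200-.4,466/5+180-.4),.006))
s=state();go(.60,.10,.011,-5.5)
E
```

```text
foot end [0.59234175 0.04101291 0.045     ]
[0.59107117 0.03879727 0.07      ]
mouth bottom side [0.59364341 0.13138061 0.006     ]
t 42.57 tcp [0.6025 0.1001 0.0153] zt [ 0.009 -0.014 -1.   ] xt [ 0.096  0.995 -0.013] yt [ 0.995 -0.096  0.01 ] F [ 0.1 -0.4  0.5] op 0.923
go (0.6, 0.1, 0.011) units [-0.01 -0.1   0.17] turn -0.0 dist mm 5 q6 0.11
```

The cup now lies flat, foot at y≈0.042 and mouth at y≈0.131. That is 89 mm against the given 88 mm. I'll regrip it centred, 50 mm from the foot.

```bash
python3 -m creep '[-0.1,-0.1,0.05,0, -0.2,-0.25,0.1,0, -0.32,-0.35,0.15,0, -0.32,-0.35,0.15,0]'; python3 -m creep '[0,0,0,0, 0,0,0,0, 0,0,0,0, 0,0,0,0]' 255 20; python3 -c "
from h import *
s=state()
im=snap('side','s23');cv2.imwrite('pics/s23z.png',cv2.resize(im[180:290,200:330][:,:,::-1],None,fx=5,fy=5,interpolation=cv2.INTER_CUBIC))
im=snap('top','t23');cv2.imwrite('pics/t23z.png',cv2.resize(im[160:260,180:300][:,:,::-1],None,fx=5,fy=5,interpolation=cv2.INTER_CUBIC))"
```

```text
time: 42.9
eef_pos: [0.5918, 0.0924, 0.0111]
tcp_rot: [0.74, 0.672, -0.002, 0.008]
contact_force: [-0.1, 0.4, 0.1]
opening: 0.921
time: 43.23
eef_pos: [0.5932, 0.0929, 0.0119]
tcp_rot: [0.74, 0.672, -0.001, 0.008]
contact_force: [-0.5, 0.2, 0.7]
opening: 0.783
t 43.23 tcp [0.5932 0.0929 0.0119] zt [ 0.009 -0.014 -1.   ] xt [ 0.096  0.995 -0.013] yt [ 0.995 -0.096  0.011] F [-0.5  0.2  0.7] op 0.783
```

View pics/s23z.png

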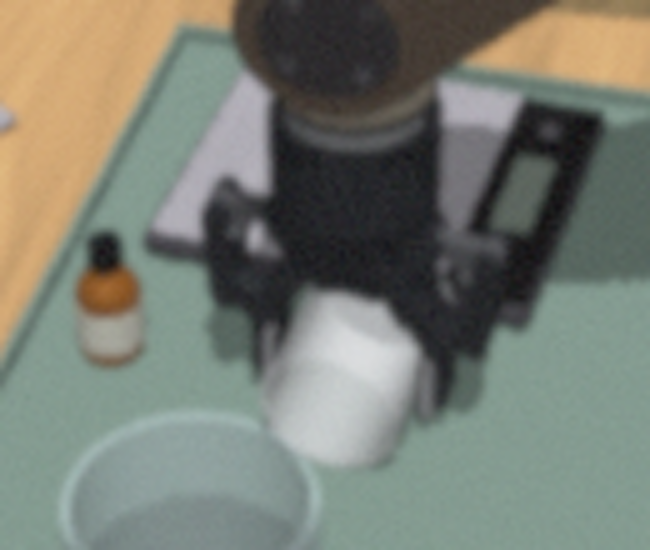

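View pics/t23z.png

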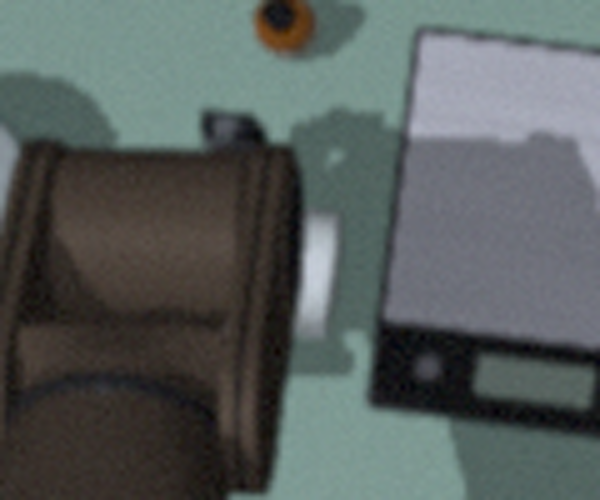

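Gripped across the full diameter. I'll lift 5 mm and back the foot against the scale's edge.

```bash
python3 -m creep '[-0.1,0,-0.2,0, -0.3,0,-0.2,0, -0.6,0,-0.2,0, -0.85,0,-0.2,0, -0.95,0,-0.2,0, -0.95,0,-0.2,0]'; python3 -c "
from h import *
s=state()";python3 -m creep '[-0.08,0,0,0, -0.16,0,0,0, -0.16,0,0,0]'; python3 -c "
from h import *
s=state()"
```

```text
time: 43.83
eef_pos: [0.5908, 0.0702, 0.0175]
tcp_rot: [0.741, 0.671, 0.0, 0.007]
contact_force: [-0.1, 6.8, -0.3]
opening: 0.782
t 43.83 tcp [0.5908 0.0702 0.0175] zt [ 0.01 -0.01 -1.  ] xt [ 0.099  0.995 -0.009] yt [ 0.995 -0.099  0.011] F [-0.1  6.8 -0.3] op 0.782
time: 44.08
eef_pos: [0.5908, 0.0695, 0.0185]
tcp_rot: [0.742, 0.671, 0.002, 0.005]
contact_force: [-1.0, 16.2, 5.1]
opening: 0.781
t 44.08 tcp [0.5908 0.0695 0.0185] zt [ 0.011 -0.005 -1.   ] xt [ 0.1    0.995 -0.004] yt [ 0.995 -0.1    0.011] F [-1.  16.2  5.1] op 0.781
```

Contact with the edge at y≈0.019 (16 N). Now I'll roll it up along the arc, first to about 60°.

```bash
python3 -m creep '[-0.03,0,-0.16,0, -0.09,0,-0.32,0, -0.18,0,-0.47,0, -0.29,0,-0.61,0, -0.41,0,-0.74,0, -0.54,0,-0.86,0, -0.54,0,-0.86,0]'; python3 -c "
from h import *
s=state()
im=snap('side','s24');cv2.imwrite('pics/s24z.png',cv2.resize(im[170:280,200:330][:,:,::-1],None,fx=5,fy=5,interpolation=cv2.INTER_CUBIC))"
```

```text
time: 44.67
eef_pos: [0.589, 0.0517, 0.0394]
tcp_rot: [0.741, 0.672, -0.001, 0.008]
contact_force: [-0.4, 4.6, 0.4]
opening: 0.782
t 44.67 tcp [0.589  0.0517 0.0394] zt [ 0.009 -0.013 -1.   ] xt [ 0.097  0.995 -0.012] yt [ 0.995 -0.097  0.011] F [-0.4  4.6  0.4] op 0.782
```

View pics/s24z.png

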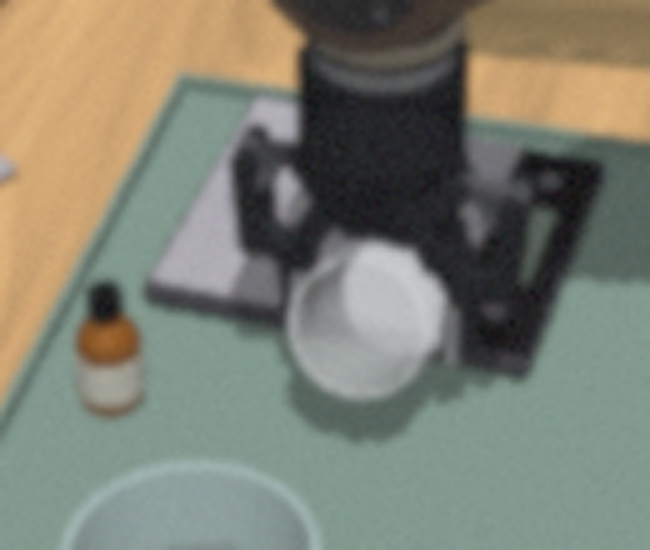

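It is rolling up (about 62°), and the mouth at zoom (365,320) shows the cup empty. I'll continue to upright.

```bash
python3 -m creep '[-0.14,0,-0.12,0, -0.3,0,-0.22,0, -0.46,0,-0.29,0, -0.63,0,-0.36,0, -0.8,0,-0.41,0, -0.97,0,-0.45,0, -0.97,0,-0.45,0]'; python3 -c "
from h import *
s=state()
im=snap('side','s25');cv2.imwrite('pics/s25z.png',cv2.resize(im[150:260,200:330][:,:,::-1],None,fx=5,fy=5,interpolation=cv2.INTER_CUBIC))"
```

```text
time: 45.3
eef_pos: [0.5872, 0.0311, 0.0518]
tcp_rot: [0.742, 0.671, 0.002, 0.006]
contact_force: [0.3, 14.0, 3.9]
opening: 0.778
t 45.3 tcp [0.5872 0.0311 0.0518] zt [ 0.011 -0.006 -1.   ] xt [ 0.1    0.995 -0.005] yt [ 0.995 -0.1    0.012] F [ 0.3 14.   3.9] op 0.778
```

View pics/s25z.png

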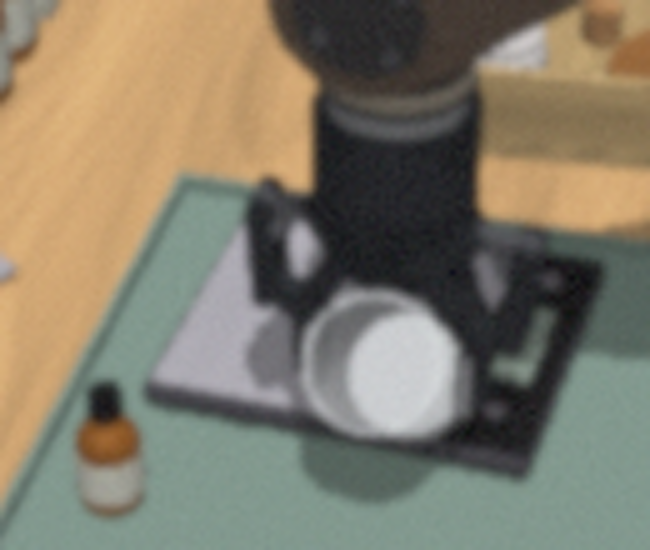

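```bash
python3 -m creep '[-0.16,0,-0.06,0, -0.33,0,-0.1,0, -0.5,0,-0.12,0, -0.7,0,-0.1,0, -0.88,0,-0.07,0, -1.05,0,-0.02,0, -1.05,0,-0.02,0]'; python3 -c "
from h import *
s=state()
im=snap('side','s26');cv2.imwrite('pics/s26z.png',cv2.resize(im[150:260,200:330][:,:,::-1],None,fx=5,fy=5,interpolation=cv2.INTER_CUBIC))"
```

```text
time: 45.93
eef_pos: [0.5858, 0.0037, 0.0551]
tcp_rot: [0.741, 0.672, 0.002, 0.008]
contact_force: [-2.7, 9.6, 14.2]
opening: 0.774
t 45.93 tcp [0.5858 0.0037 0.0551] zt [ 0.013 -0.009 -1.   ] xt [ 0.098  0.995 -0.008] yt [ 0.995 -0.098  0.014] F [-2.7  9.6 14.2] op 0.774
```

View pics/s26z.png

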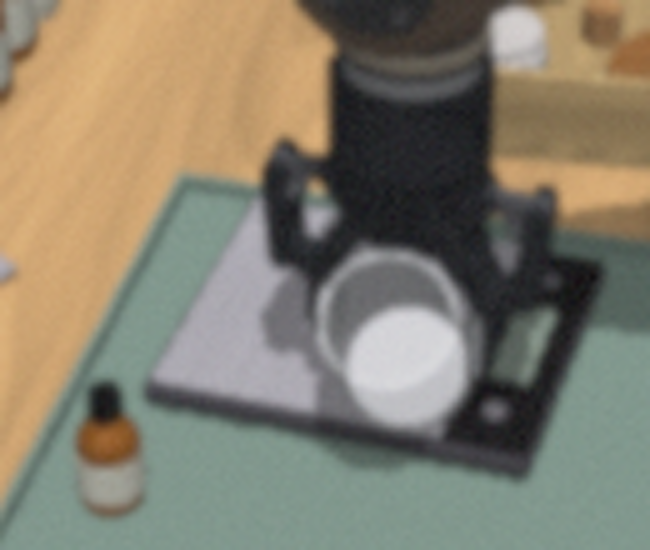

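```bash
python3 -m creep '[-0.2,0,0.04,0, -0.4,0,0.08,0, -0.6,0,0.14,0, -0.8,0,0.2,0, -0.95,0,0.26,0, -0.95,0,0.26,0]'; python3 -c "
from h import *
s=state()
im=snap('side','s27');cv2.imwrite('pics/s27z.png',cv2.resize(im[150:260,200:330][:,:,::-1],None,fx=5,fy=5,interpolation=cv2.INTER_CUBIC))"
```

```text
time: 46.48
eef_pos: [0.5849, -0.0231, 0.0492]
tcp_rot: [0.74, 0.672, 0.001, 0.011]
contact_force: [-0.5, 3.0, 11.5]
opening: 0.695
t 46.48 tcp [ 0.5849 -0.0231  0.0492] zt [ 0.016 -0.015 -1.   ] xt [ 0.097  0.995 -0.014] yt [ 0.995 -0.096  0.018] F [-0.5  3.  11.5] op 0.695
```

View pics/s27z.png

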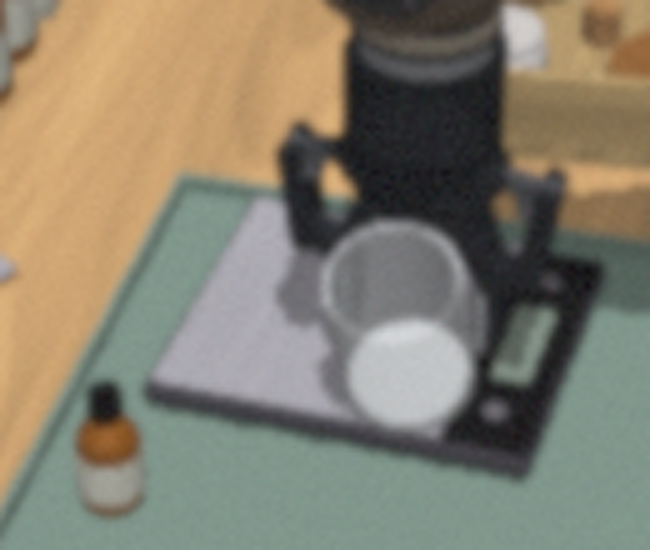

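The tilt is about 24°, well inside the angle at which the cup settles onto its foot, and the foot is on the pan. I'll open the jaws and let it settle.

```bash
python3 -m creep '[0,0,0,0, 0,0,0,0, 0,0,0,0, 0,0,0,0, 0,0,0,0, 0,0,0,0, 0,0,0,0]' 0; python3 -c "
from h import *
s=state()
im=snap('side','s28');cv2.imwrite('pics/s28z.png',cv2.resize(im[150:260,200:330][:,:,::-1],None,fx=5,fy=5,interpolation=cv2.INTER_CUBIC))"
```

```text
time: 47.12
eef_pos: [0.5814, -0.0216, 0.0446]
tcp_rot: [0.74, 0.672, -0.001, 0.008]
contact_force: [0.2, 0.9, 0.9]
opening: 0.998
t 47.12 tcp [ 0.5814 -0.0216  0.0446] zt [ 0.009 -0.014 -1.   ] xt [ 0.096  0.995 -0.013] yt [ 0.995 -0.096  0.01 ] F [0.2 0.9 0.9] op 0.998
```

View pics/s28z.png

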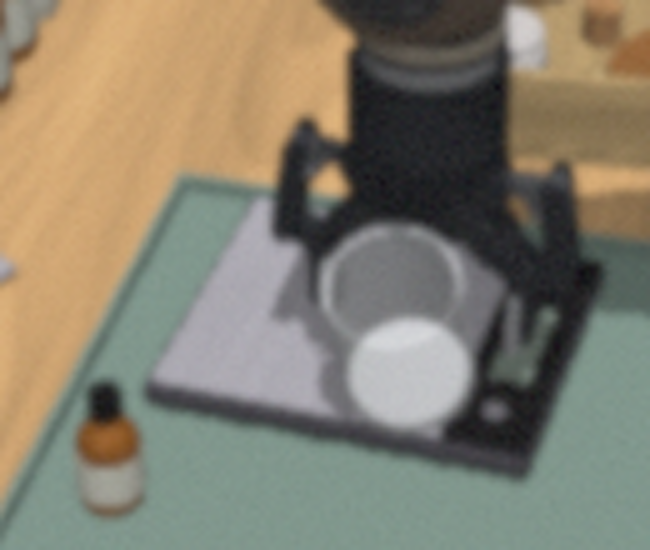

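With the jaws open the cup still leans, because its raised rim corner rests against the underside of the gripper. Raising the open gripper should let it settle.

```bash
python3 -m creep '[0,0,-0.3,0, 0,0,-0.6,0, 0,0,-0.9,0, 0,0,-1.2,0, 0,0,-1.5,0, 0,0,-2,0, 0,0,-2.5,0, 0,0,-2.5,0]'; python3 -c "
from h import *
s=state()
im=snap('side','s29');cv2.imwrite('pics/s29z.png',cv2.resize(im[150:260,200:330][:,:,::-1],None,fx=5,fy=5,interpolation=cv2.INTER_CUBIC))"
```

```text
time: 47.83
eef_pos: [0.5833, -0.0211, 0.1115]
tcp_rot: [0.74, 0.672, 0.001, 0.011]
contact_force: [0.5, 0.4, 0.1]
opening: 0.996
t 47.83 tcp [ 0.5833 -0.0211  0.1115] zt [ 0.016 -0.015 -1.   ] xt [ 0.096  0.995 -0.013] yt [ 0.995 -0.096  0.017] F [0.5 0.4 0.1] op 0.996
```

View pics/s29z.png

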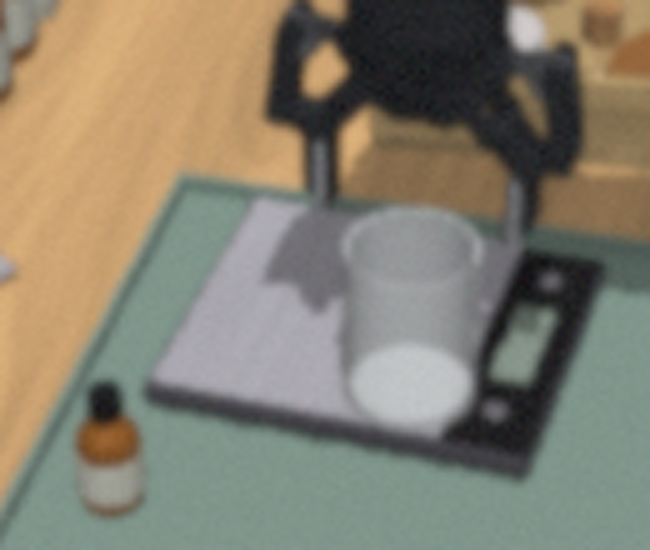

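The cup stands upright on the pan, mouth at zoom (412,250) and foot at (412,385). Now I'll clear the arm and check the jar, the cup and the lid.

```bash
python3 -m creep '[0,0,-1.5,0, 0,0,-3,0, -0.5,-1,-4,0, -1.5,-2.5,-4,0, -2.5,-4,-4,0, -3.5,-5.5,-4,0, -4.5,-6,-4,0, -4.5,-6,-4,0]'; python3 - <<'E'
from h import *
s=state()
for n in("side","top"):
    im=snap(n,n+"30")
    for nm in("lid_knob","cup_mid","jar","oil_bottle"):
        r=imaging.silhouettes(n,nm)
        print(n,nm,[(round(float(q["p"]),2),np.round(q["uv"],1).tolist(),int(q["mask"].sum())) for q in r][:3])
E
```

```text
time: 48.55
eef_pos: [0.4164, -0.1197, 0.2066]
tcp_rot: [0.742, 0.67, -0.002, 0.008]
contact_force: [1.0, -0.7, 0.1]
opening: 1.001
t 48.55 tcp [ 0.4164 -0.1197  0.2066] zt [ 0.007 -0.015 -1.   ] xt [ 0.101  0.995 -0.014] yt [ 0.995 -0.101  0.009] F [ 1.  -0.7  0.1] op 1.001
side lid_knob [(0.73, [339.4, 159.5], 337)]
side cup_mid [(0.58, [283.8, 211.2], 1122)]
side jar [(0.89, [241.8, 298.3], 3166)]
side oil_bottle [(0.68, [224.3, 239.1], 278)]
top lid_knob [(0.78, [393.5, 262.7], 1422)]
top cup_mid [(0.64, [266.8, 212.9], 612)]
top jar [(0.7, [166.6, 195.0], 1166)]
top oil_bottle [(0.49, [236.1, 164.9], 145)]
```

View pics/side30.png

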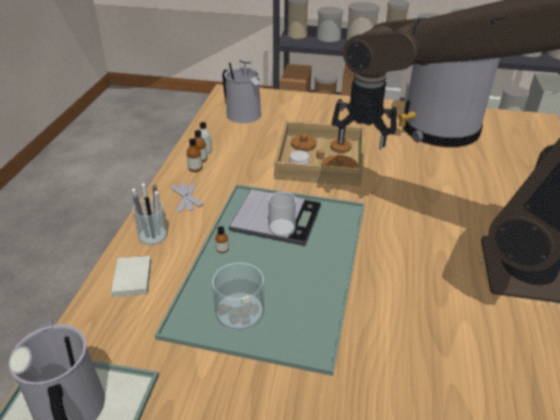

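View pics/top30.png

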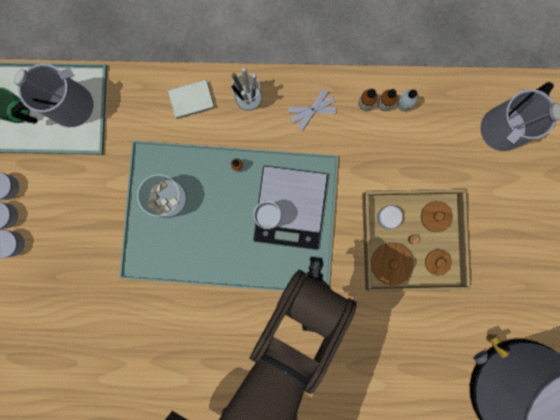

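```bash
python3 - <<'E'
from h import *
t=cv2.imread("pics/top30.png");s=cv2.imread("pics/side30.png")
a=cv2.resize(t[165:225,130:195],None,fx=6,fy=6,interpolation=cv2.INTER_CUBIC)
b=cv2.resize(s[255:335,205:275],None,fx=5,fy=4.5,interpolation=cv2.INTER_CUBIC)
h=max(a.shape[0],b.shape[0]);c=np.zeros((h,a.shape[1]+b.shape[1],3),np.uint8);c[:a.shape[0],:a.shape[1]]=a;c[:b.shape[0],a.shape[1]:]=b
cv2.imwrite("pics/jar30.png",c)
a=cv2.resize(t[235:295,360:425],None,fx=6,fy=6,interpolation=cv2.INTER_CUBIC)
b=cv2.resize(s[145:185,310:370],None,fx=6,fy=6,interpolation=cv2.INTER_CUBIC)
c=np.zeros((360,390+360,3),np.uint8);c[:,:390]=a;c[:240,390:]=b
cv2.imwrite("pics/lid30.png",c)
E
```

```text
(no output)
```

View pics/jar30.png

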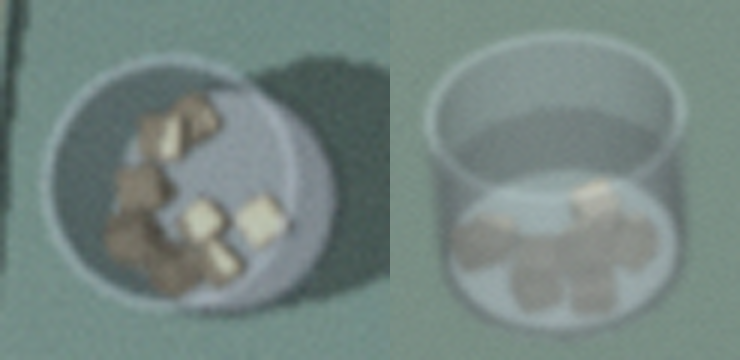

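View pics/lid30.png

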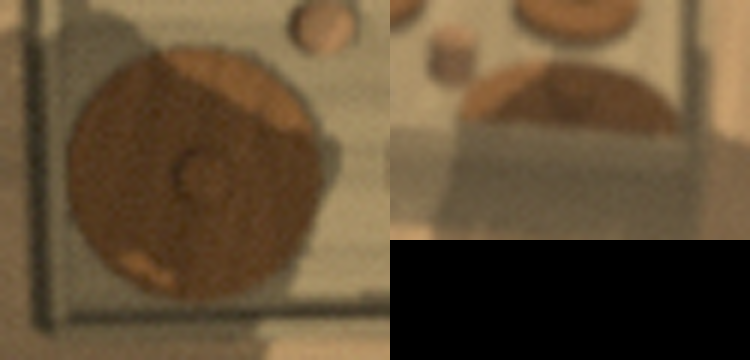

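```bash
python3 - <<'E'
from h import *
print("disc top",onz("top",(392.0,263.6),.026).round(4),"knob top",onz("top",(394.0,264.3),.045).round(4))
o=(339.6-.3,161.4-.3)
print("knob side0",onz("side",o,.042).round(4), "tri",tri(o,(394.0,264.3)))
# silhouette fit of disc in top: centroid
r=imaging.silhouettes("top","lid_knob")
m=r[0]["mask"].astype(np.uint8);cs=max(cv2.findContours(m,0,2)[0],key=cv2.contourArea)
(e,ax,an)=cv2.fitEllipse(cs);print("ellipse",e,ax,onz("top",e,.026).round(4),r[0]["p"])
melts()
t=cv2.imread("pics/top30.png");cv2.imwrite("pics/cup30.png",cv2.resize(t[160:260,235:330],None,fx=6,fy=6,interpolation=cv2.INTER_CUBIC))
go(.474,-.324,.12,0);go(.474,-.324,.12,45);go(.474,-.324,.12,90)
E
```

```text
disc top [ 0.4731 -0.3285  0.026 ] knob top [ 0.4723 -0.3295  0.045 ]
knob side0 [ 0.4717 -0.3174  0.042 ] tri (array([ 0.47202317, -0.33209568,  0.03279386]), np.float64(0.0005929493600237853))
ellipse (391.7731628417969, 263.0994873046875) (40.9926872253418, 42.582542419433594) [ 0.4743 -0.3279  0.026 ] 0.78
top only [0.6547 0.277  0.016 ] 87.66868591308594 223
top only [0.6209 0.2366 0.016 ] 42.27002716064453 530
top only [0.62   0.2619 0.016 ] 46.614158630371094 413
top only [0.6036 0.2527 0.016 ] 42.299686431884766 207
go (0.474, -0.324, 0.12) units [-8.01  2.9   3.61] turn -1.09 dist mm 231 q6 -0.4
go (0.474, -0.324, 0.12) units [-8.01  2.9   3.61] turn -10.09 dist mm 231 q6 -0.4
go (0.474, -0.324, 0.12) units [-8.01  2.9   3.61] turn 16.91 dist mm 231 q6 -0.4
```

View pics/cup30.png

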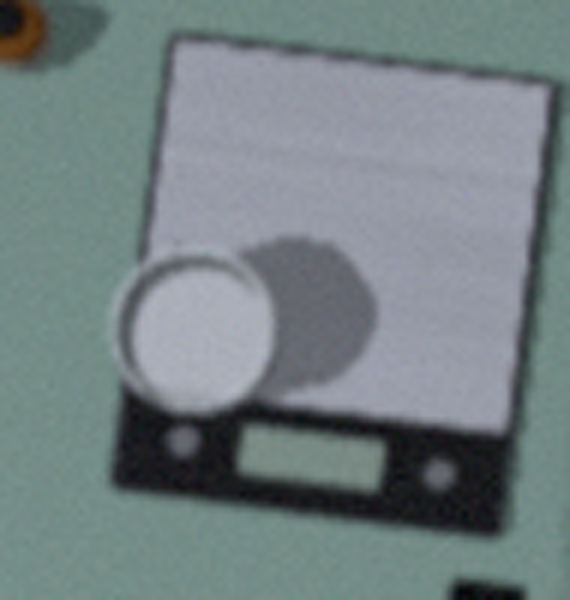

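The cup is empty and upright, and no melts lie outside the jar. For the lid, the top view puts the knob at (0.473,-0.329) and the side view at (0.472,-0.319). I'll aim at the mean and close the jaws along y, the direction in which the views disagree.

```bash
python3 -m creep '[-0.8,0.3,0,1.4, -1.7,0.6,0,2.8, -2.6,0.9,0,4.2, -3.5,1.2,0.3,5.6, -4.4,1.5,0.6,7, -5.3,1.9,1,8.4, -6.2,2.2,1.4,9.8, -7.1,2.5,1.8,11.2, -8,2.8,2.2,12.6, -8.05,2.84,2.6,14, -8.05,2.84,3,15.4, -8.05,2.84,3.3,16.8, -8.05,2.84,3.3,16.9, -8.05,2.84,3.3,16.9]' 105; python3 -c "
from h import *
s=state();go(.4725,-.325,.033,90)
snap('side','s31');im=snap('top','t31');cv2.imwrite('pics/t31z.png',cv2.resize(im[200:310,330:450][:,:,::-1],None,fx=5,fy=5,interpolation=cv2.INTER_CUBIC))"
```

```text
time: 50.37
eef_pos: [0.4719, -0.3249, 0.1275]
tcp_rot: [1.0, 0.001, 0.004, 0.006]
contact_force: [-0.2, 0.3, -0.4]
opening: 0.584
t 50.37 tcp [ 0.4719 -0.3249  0.1275] zt [ 0.008 -0.013 -1.   ] xt [1.    0.003 0.008] yt [ 0.002 -1.     0.013] F [-0.2  0.3 -0.4] op 0.584
go (0.4725, -0.325, 0.033) units [-0.01 -0.04  3.78] turn 0.03 dist mm 94 q6 0.79
```

View pics/s31.png

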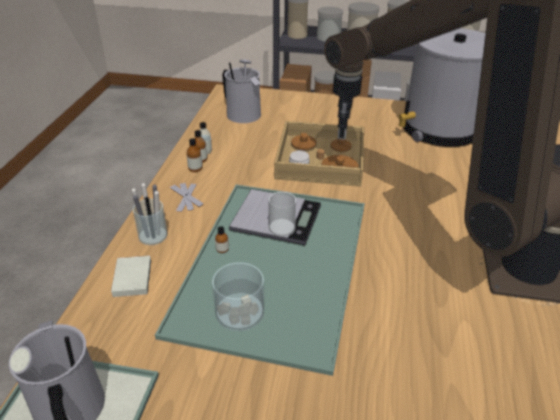

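```bash
python3 -m creep '[-0.01,-0.04,1,0, -0.01,-0.04,2,0, -0.01,-0.04,2.9,0, -0.01,-0.04,3.4,0, -0.01,-0.04,3.7,0, -0.01,-0.04,3.7,0]'; python3 -c "
from h import *
s=state();go(.4725,-.325,.033,90)";python3 -m creep '[0,0,0,0, 0,0,0,0, 0,0,0,0, 0,0,0,0, 0,0,0,0]' 255 40;python3 -c "
from h import *
s=state()"
```

```text
time: 50.97
eef_pos: [0.4722, -0.3249, 0.0344]
tcp_rot: [1.0, 0.0, 0.004, 0.006]
contact_force: [-0.7, 0.5, 0.7]
opening: 0.589
t 50.97 tcp [ 0.4722 -0.3249  0.0344] zt [ 0.008 -0.012 -1.   ] xt [1.    0.001 0.008] yt [ 0.    -1.     0.012] F [-0.7  0.5  0.7] op 0.589
go (0.4725, -0.325, 0.033) units [0.01 0.   0.06] turn 0.01 dist mm 1 q6 0.79
time: 51.38
eef_pos: [0.4739, -0.3266, 0.0376]
tcp_rot: [1.0, -0.0, 0.006, 0.008]
contact_force: [-1.1, 0.2, 6.4]
opening: 0.257
t 51.38 tcp [ 0.4739 -0.3266  0.0376] zt [ 0.012 -0.016 -1.   ] xt [ 1.    -0.     0.012] yt [-0.    -1.     0.016] F [-1.1  0.2  6.4] op 0.257
```

```bash
python3 -m creep '[0,0,0,0, 0,0,0,0, 0,0,0.1,0, 0,0,0.22,0, 0,0,0.22,0]' 150 40;python3 -c "
from h import *
s=state()";python3 -m creep '[0,0,0,0, 0,0,0,0, 0,0,0,0, 0,0,0,0, 0,0,0,0]' 255 40;python3 -c "
from h import *
s=state();snap('side','s32')
im=cv2.imread('pics/s32.png');cv2.imwrite('pics/s32z.png',cv2.resize(im[100:200,270:390],None,fx=5,fy=5,interpolation=cv2.INTER_CUBIC))"
```

```text
time: 51.8
eef_pos: [0.472, -0.3248, 0.0288]
tcp_rot: [1.0, -0.0, 0.004, 0.006]
contact_force: [0.2, 0.3, -0.3]
opening: 0.411
t 51.8 tcp [ 0.472  -0.3248  0.0288] zt [ 0.008 -0.012 -1.   ] xt [ 1.    -0.     0.008] yt [-0.    -1.     0.012] F [ 0.2  0.3 -0.3] op 0.411
time: 52.22
eef_pos: [0.4726, -0.3253, 0.0298]
tcp_rot: [1.0, -0.0, 0.004, 0.007]
contact_force: [0.2, -0.3, -0.7]
opening: 0.264
t 52.22 tcp [ 0.4726 -0.3253  0.0298] zt [ 0.009 -0.013 -1.   ] xt [ 1.    -0.     0.009] yt [-0.    -1.     0.013] F [ 0.2 -0.3 -0.7] op 0.264
```

View pics/s32z.png

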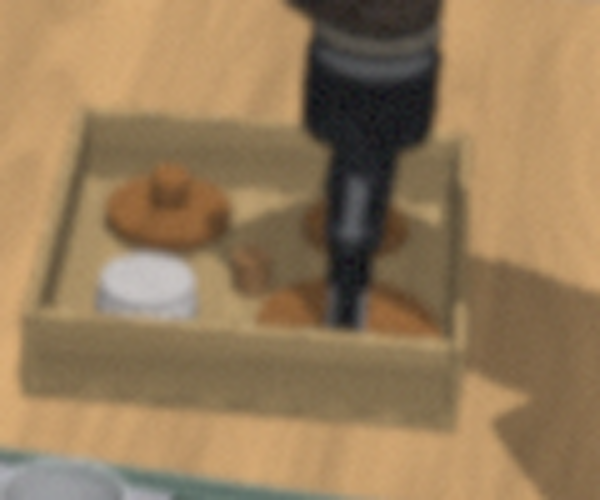

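```bash
python3 -m creep '[0,0,-0.5,0, 0,0,-1.2,0, 0,0,-2.2,0, 0,0,-3.4,0, 0,0,-4.6,0, 0,0,-5.6,0, 0,0,-6,0, 0,0,-6,0]';python3 -c "
from h import *
s=state();snap('side','s33');snap('top','t33')
im=cv2.imread('pics/s33.png');cv2.imwrite('pics/s33z.png',cv2.resize(im[60:200,270:410],None,fx=4.2,fy=4.2,interpolation=cv2.INTER_CUBIC))
go(.629,.2525,.17)"
```

```text
time: 52.93
eef_pos: [0.4729, -0.3249, 0.1844]
tcp_rot: [1.0, -0.0, 0.007, 0.01]
contact_force: [0.6, -0.0, -1.0]
opening: 0.27
t 52.93 tcp [ 0.4729 -0.3249  0.1844] zt [ 0.015 -0.019 -1.   ] xt [ 1.    -0.     0.015] yt [-0.    -1.     0.019] F [ 0.6 -0.  -1. ] op 0.27
go (0.629, 0.2525, 0.17) units [  6.31 -23.03   0.13] turn 0 dist mm 597 q6 0.8
```

View pics/s33z.png

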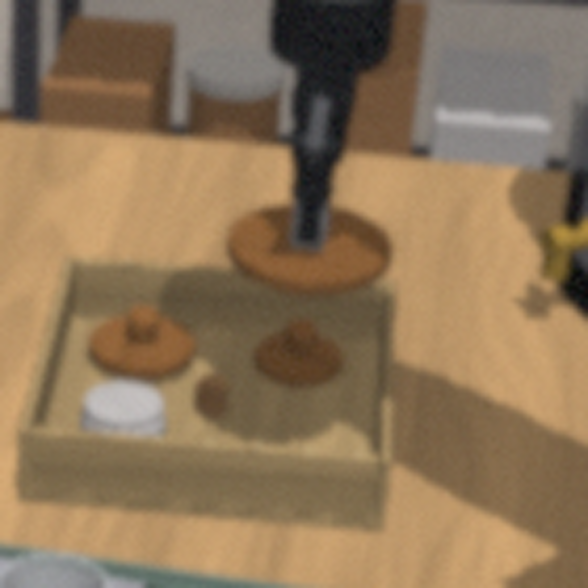

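The widest lid is lifted level, and both other lids remain in the crate. I'll carry it to above the jar.

```bash
python3 -m creep '[0.2,-0.6,0,0, 0.5,-1.8,0,0, 0.9,-3.2,0,0, 1.3,-4.7,0,0, 1.7,-6.2,0,0, 2.1,-7.7,0,0, 2.5,-9.2,0,0, 2.9,-10.7,0,0, 3.3,-12.2,0,0, 3.7,-13.7,0,0, 4.1,-15.2,0,0, 4.5,-16.7,0,0, 5,-18.2,0,0, 5.4,-19.7,0,0, 5.8,-21.1,0,0, 6.1,-22.2,0,0, 6.25,-22.8,0.1,0, 6.31,-23.03,0.13,0, 6.31,-23.03,0.13,0, 6.31,-23.03,0.13,0]';python3 - <<'E'
from h import *
s=state();a=snap('side','s34');b=snap('top','t34')
go(.629,.2525,.14)
for n in("side","top"):
    for nm in("lid_knob","jar"):
        r=imaging.silhouettes(n,nm)
        print(n,nm,[(round(float(q["p"]),2),np.round(q["uv"],1).tolist(),int(q["mask"].sum())) for q in r][:3])
im=cv2.imread('pics/s34.png');cv2.imwrite('pics/s34z.png',cv2.resize(im[200:350,170:330],None,fx=4.5,fy=4,interpolation=cv2.INTER_CUBIC))
E
```

```text
time: 54.7
eef_pos: [0.6286, 0.2508, 0.1688]
tcp_rot: [1.0, -0.0, 0.003, 0.008]
contact_force: [0.9, -0.3, -1.7]
opening: 0.264
t 54.7 tcp [0.6286 0.2508 0.1688] zt [ 0.006 -0.015 -1.   ] xt [ 1.    -0.001  0.006] yt [-0.001 -1.     0.015] F [ 0.9 -0.3 -1.7] op 0.264
go (0.629, 0.2525, 0.14) units [-0.02 -0.1   1.2 ] turn 0 dist mm 30 q6 1.81
side lid_knob [(0.91, [237.8, 259.7], 1455)]
side jar [(0.57, [239.3, 303.7], 2626)]
top lid_knob [(0.78, [161.0, 193.5], 749), (0.35, [266.2, 214.6], 572)]
top jar [(0.89, [175.7, 205.7], 459)]
```

View pics/s34z.png

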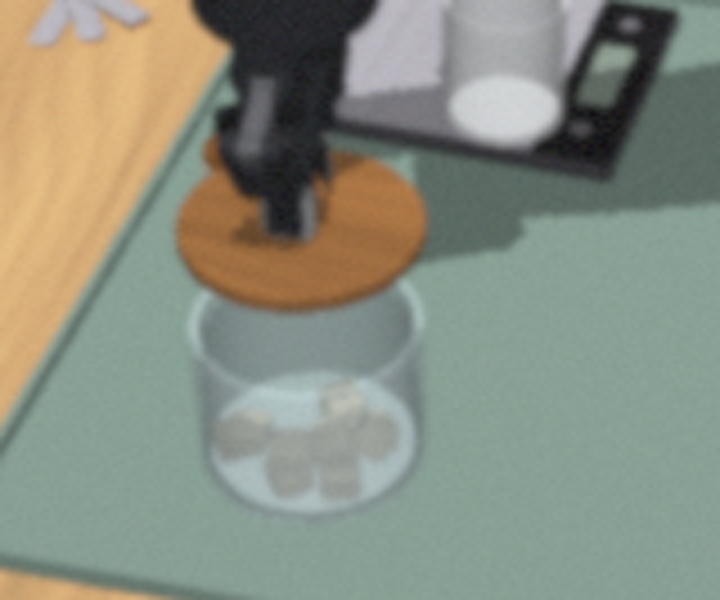

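View pics/t34.png

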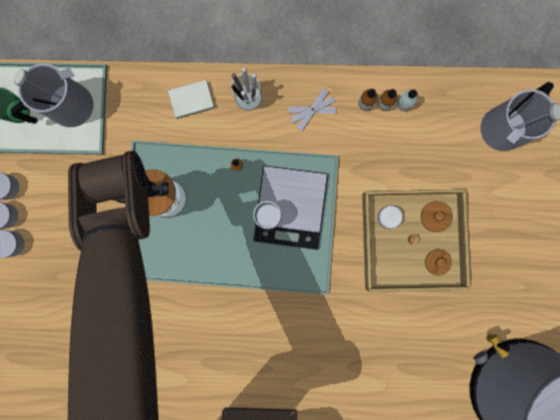

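```bash
cat > fit.py <<'E'
from h import *
from scipy.optimize import least_squares
def rim(n,x,y,z,r):
    a=np.linspace(0,2*np.pi,181);return np.array([proj(n,(x+r*np.cos(t),y+r*np.sin(t),z)) for t in a])
def cyl_ext(n,x,y,z0,z1,r):
    P=np.vstack([rim(n,x,y,z0,r),rim(n,x,y,z1,r)]);return np.array([P[:,0].min(),P[:,0].max(),P[:,1].max(),P[:,1].min()])
def mask_ext(m):
    ys,xs=np.nonzero(m);return np.array([xs.min()-.5,xs.max()+.5,ys.max()+.5,ys.min()-.5])
def fit(n,m,z0,z1,r,g,use=(0,1,2)):
    e=mask_ext(m);u=list(use)
    res=least_squares(lambda v:(cyl_ext(n,v[0],v[1],z0,z1,r)-e)[u],g,diff_step=1e-3)
    return res.x.round(4),(cyl_ext(n,*res.x,z0,z1,r)-e).round(1)
E
python3 - <<'E'
from fit import *
import pickle
r=imaging.silhouettes("side","lid_knob")[0]["mask"]
k=cv2.connectedComponentsWithStats(r.astype(np.uint8));i=1+np.argmax(k[2][1:,4]);r=(k[1]==i)
print("lid side",fit("side",r,.155,.165,.054,(.629,.25)))
j=imaging.silhouettes("side","jar")[0]["mask"];print("jar side now",fit("side",j,.005,.1,.052,(.629,.25)))
o=pickle.load(open("sil0.pkl","rb"))
print("jar side0",fit("side",o["side","jar"][0]["mask"],.005,.1,.052,(.629,.25),(0,1,2,3)),"top0",fit("top",o["top","jar"][0]["mask"],.005,.1,.052,(.629,.25),(0,1,2,3)))
E
```

```text
lid side (array([0.6277, 0.249 ]), array([-0.1,  0.1, -0. , -2. ]))
jar side now (array([0.6263, 0.2546]), array([ 0.1, -0.2,  0. , -8.7]))
jar side0 (array([0.6264, 0.2543]), array([ 0.2, -0.2, -0.1,  0.2])) top0 (array([0.6314, 0.2533]), array([-0. ,  0. , -0.2,  0.2]))
```

The jar hasn't moved: the side fit is (0.626,0.2546) now and was (0.626,0.2543) before. The lid needs about +4 mm in y. I'll lower it in two stages.

```bash
python3 -m creep '[0,-0.1,0.3,0, -0.03,-0.17,0.7,0, -0.03,-0.19,1.1,0, -0.03,-0.19,1.4,0, -0.03,-0.19,1.6,0, -0.03,-0.19,1.6,0, -0.03,-0.19,1.6,0]';python3 - <<'E'
from fit import *
s=state();snap('side','s35')
r=imaging.silhouettes("side","lid_knob")[0]["mask"]
k=cv2.connectedComponentsWithStats(r.astype(np.uint8));i=1+np.argmax(k[2][1:,4]);r=(k[1]==i)
z=s["eef_pos"][2]+.0092-.013
print("lid side",fit("side",r,z-.01,z,.054,(.629,.25)))
im=cv2.imread('pics/s35.png');cv2.imwrite('pics/s35z.png',cv2.resize(im[200:350,170:330],None,fx=4.5,fy=4,interpolation=cv2.INTER_CUBIC))
E
```

```text
time: 55.68
eef_pos: [0.6287, 0.2563, 0.1295]
tcp_rot: [1.0, -0.0, 0.004, 0.007]
contact_force: [0.3, -0.1, -1.2]
opening: 0.27
t 55.68 tcp [0.6287 0.2563 0.1295] zt [ 0.008 -0.014 -1.   ] xt [ 1.    -0.     0.008] yt [-0.    -1.     0.014] F [ 0.3 -0.1 -1.2] op 0.27
lid side (array([0.6268, 0.2548]), array([-0.1,  0.1, -0. , -1.5]))
```

View pics/s35z.png

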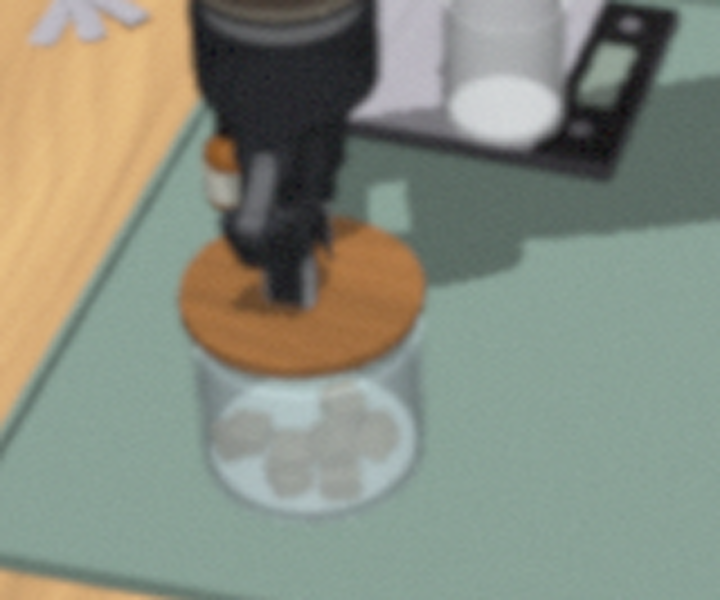

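Lid and jar now fit to the same centre in the side view, (0.6268,0.2548) against (0.6263,0.2546). Lowering onto the rim.

```bash
python3 -m creep '[0,0,0.2,0, 0,-0.01,0.4,0, 0,-0.01,0.55,0, 0,-0.01,0.62,0, 0,-0.01,0.62,0]';python3 - <<'E'
from fit import *
s=state();snap('side','s36')
r=imaging.silhouettes("side","lid_knob")[0]["mask"]
k=cv2.connectedComponentsWithStats(r.astype(np.uint8));i=1+np.argmax(k[2][1:,4]);r=(k[1]==i)
print("lid side",fit("side",r,.1,.11,.054,(.629,.25)))
im=cv2.imread('pics/s36.png');cv2.imwrite('pics/s36z.png',cv2.resize(im[200:350,170:330],None,fx=4.5,fy=4,interpolation=cv2.INTER_CUBIC))
E
```

```text
time: 56.2
eef_pos: [0.6287, 0.2562, 0.114]
tcp_rot: [1.0, -0.0, 0.004, 0.007]
contact_force: [0.3, 0.7, -1.3]
opening: 0.262
t 56.2 tcp [0.6287 0.2562 0.114 ] zt [ 0.008 -0.014 -1.   ] xt [ 1.    -0.     0.008] yt [-0.    -1.     0.014] F [ 0.3  0.7 -1.3] op 0.262
lid side (array([0.6272, 0.2558]), array([ 0.2, -0.2,  0. , -0.6]))
```

View pics/s36z.png

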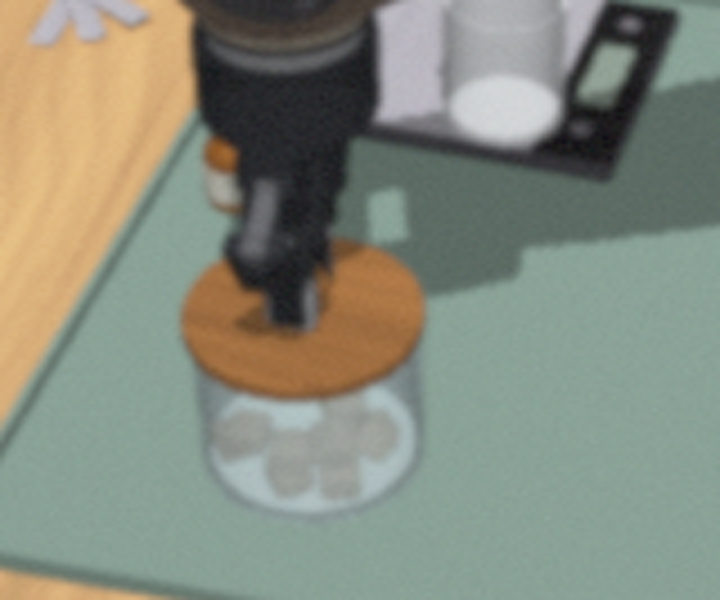

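```bash
python3 -m creep '[0,0.03,0.06,0, 0,0.03,0.12,0, 0,0.03,0.12,0]';python3 -m creep '[0,0,0.05,0, 0,0,0.1,0, 0,0,0.1,0]'
```

```text
time: 56.55
eef_pos: [0.6296, 0.2557, 0.1135]
tcp_rot: [1.0, -0.0, 0.005, 0.007]
contact_force: [-1.7, -1.0, 4.6]
opening: 0.26
time: 56.8
eef_pos: [0.63, 0.2558, 0.1135]
tcp_rot: [1.0, -0.0, 0.005, 0.007]
contact_force: [-5.5, -1.8, 12.3]
opening: 0.263
```

The rim takes the load at TCP z=0.1135; I had expected 0.1138. Easing off and releasing.

```bash
python3 -m creep '[0,0,-0.1,0, 0,0,-0.14,0]'; python3 -m creep '[0,0,0,0, 0,0,0,0, 0,0,0,0, 0,0,-0.4,0, 0,0,-1,0, 0,0,-2,0, 0,0,-3,0, 0,0,-4,0]' 130;python3 -m creep '[-1,1,-0.5,0, -2.2,2,-0.5,0, -3.5,3,-0.5,0, -5,4.5,-0.5,0, -6.5,6,-0.5,0, -7,6.5,-0.5,0, -7,6.5,-0.5,0]'; python3 - <<'E'
from fit import *
s=state()
for n in("side","top"):
    snap(n,n+"37")
    m=imaging.silhouettes(n,"lid_knob")[0]
    r=m["mask"];k=cv2.connectedComponentsWithStats(r.astype(np.uint8));i=1+np.argmax(k[2][1:,4]);r=(k[1]==i)
    u=(0,1,2) if n=="side" else (0,1,2,3)
    print(n,"lid",m["p"],fit(n,r,.1,.11,.054,(.629,.25),u))
    j=imaging.silhouettes(n,"jar")[0];print(n,"jar",j["p"],fit(n,j["mask"],.005,.1,.052,(.629,.25),(0,1,2)))
    c=imaging.silhouettes(n,"cup_mid")[0];print(n,"cup",c["p"],fit(n,c["mask"],.025,.113,.033,(.583,-.015),(0,1,2,3)))
a=cv2.imread('pics/side37.png');cv2.imwrite('pics/s37z.png',cv2.resize(a[170:350,170:340],None,fx=4.2,fy=3.3,interpolation=cv2.INTER_CUBIC))
a=cv2.imread('pics/top37.png');cv2.imwrite('pics/t37z.png',cv2.resize(a[140:295,115:345],None,fx=3.4,fy=3.4,interpolation=cv2.INTER_CUBIC))
E
```

```text
time: 56.97
eef_pos: [0.6296, 0.2557, 0.1136]
tcp_rot: [1.0, -0.0, 0.006, 0.007]
contact_force: [0.7, -0.1, 0.4]
opening: 0.26
time: 57.63
eef_pos: [0.6284, 0.2571, 0.2156]
tcp_rot: [1.0, -0.0, 0.005, 0.007]
contact_force: [0.1, -0.1, -0.1]
opening: 0.491
time: 58.22
eef_pos: [0.4484, 0.092, 0.2259]
tcp_rot: [1.0, -0.001, 0.004, 0.008]
contact_force: [0.8, 0.2, -0.8]
opening: 0.49
t 58.22 tcp [0.4484 0.092  0.2259] zt [ 0.007 -0.015 -1.   ] xt [ 1.    -0.003  0.007] yt [-0.003 -1.     0.015] F [ 0.8  0.2 -0.8] op 0.49
side lid 0.58 (array([0.6272, 0.2558]), array([ 0.2, -0.2,  0. , -0.6]))
side jar 0.69 (array([0.6259, 0.2518]), array([ -0.3,   0.3,  -0. , -26.6]))
side cup 0.6 (array([ 0.5835, -0.0099]), array([ 0.1, -0.1,  0.2, -0.2]))
top lid 0.79 (array([0.6322, 0.2563]), array([-0.4,  0.4, -0.5,  0.5]))
top jar 0.69 (array([0.6317, 0.218 ]), array([-12.5,  13.5,  -0.1,  -7.6]))
top cup 0.93 (array([ 0.5877, -0.0107]), array([-0.2,  0.2,  0.2, -0.2]))
```

View pics/s37z.png

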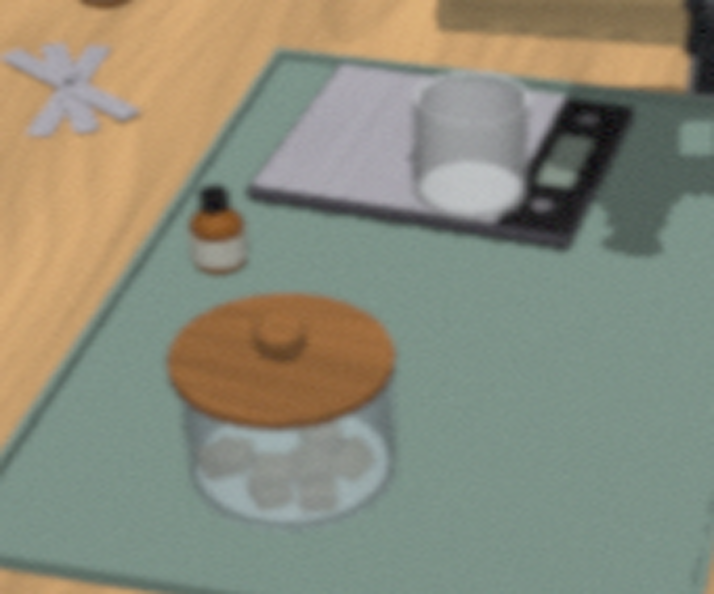

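View pics/t37z.png

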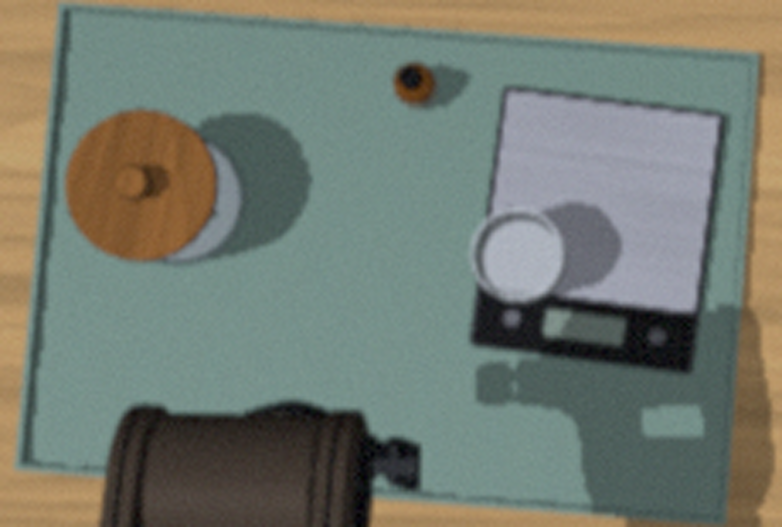

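```bash
python3 - <<'E'
from h import *
# knob centre height: knob pixel in both zooms
ks=(279/4.2+170-.4,333/3.3+170-.35); kt=(135/3.4+115-.35,182/3.4+140-.35)
print("knob tri",tri(ks,kt))
a=cv2.imread('pics/top30.png')
b=cv2.resize(a[168:222,133:192],None,fx=12,fy=11,interpolation=cv2.INTER_LANCZOS4);cv2.imwrite('pics/jarbig.png',b)
E
```

```text
knob tri (array([0.63010994, 0.25464468, 0.12516455]), np.float64(0.0021773692430492714))
```

View pics/top37.png

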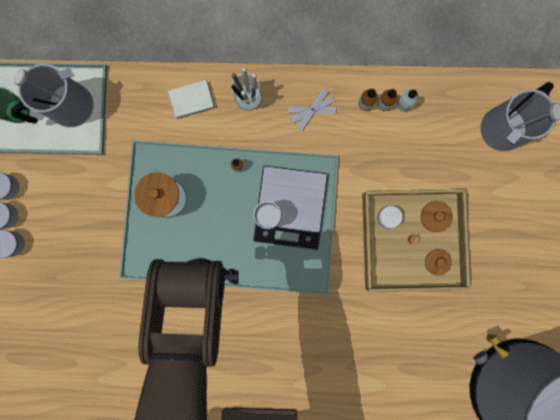

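View pics/side37.png

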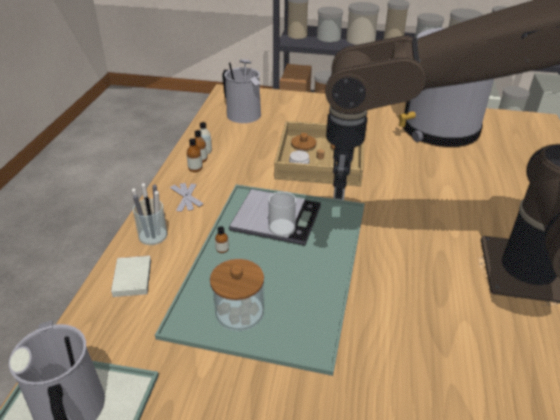

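View pics/jarbig.png

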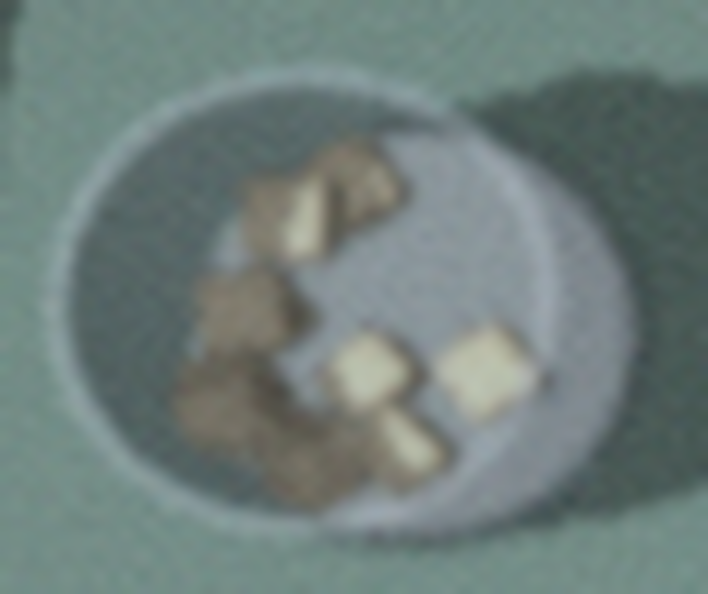

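Everything checks out. The knob centre triangulates to z=0.125 against the expected 0.123, within about 3 mm of the jar's centre, and no melts lie anywhere outside the jar. Handing in.

```bash
python3 -c "
from plant import ctrl
print(ctrl.sign_off())"
```

```text
the job is handed in; nothing more can be done
None
```

I finished all the steps and handed the job in at about 58 s of the 210 s; sign-off reported no verdict.

**What I did**
- **Weighing:** I put the six loose melts into the cup on the scale. They stacked into a tower above the rim, so I moved the top one aside and all ten sat below it.
- **Pouring:** The tool cannot tilt, so I gripped the cup and pivoted it to about 57° against the crate wall. I then turned it past 100° over the jar rim and shook it empty.
- **Cup back on the scale:** I laid the cup on the tray, regripped it and rolled it up over the scale's edge. It leaned on the underside of the gripper until I raised the gripper, then stood up on the pan.
- **Lid:** I picked the widest lid by its knob and set it on the jar.

**Last checks**
- **Jar and melts:** The side view shows the jar upright and unmoved, and no melts lie outside it. In the top view of the open jar I could count only about nine pieces. They overlap, so the tenth is inferred from the empty cup and clear surroundings.
- **Lid:** It fits within about 2 mm of the jar's centre in the side view and 3 mm in the top view, and looks flat. The knob centre came out at z = 0.125 m, against 0.123 m expected.
- **Cup:** It is empty and matches an upright cylinder to 0.2 px in both views. It stands near the pan's left edge, and its foot may overhang by about 5 mm.
- **Others:** The scent bottle is standing and the other two lids are still in the crate.

**Disagreements:** The two cameras differed by 3–5 mm on the cup and jar, and by about 10 mm on the lid's knob before I picked it up. I used the mean for the knob and closed the jaws in the uncertain direction. One press while laying the cup down read 24 N, so I backed off.

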